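Close the vial heater and raise its hood alone for inspection

ROBOT

A 6-joint arm with a two-finger parallel gripper is mounted at the origin on the work surface. World frame = base frame: x ahead of the robot, y to its left, z up, the work surface at z = 0. Lengths are in m, angles in rad, forces in N, time in s.
With the tool pointing down it reaches from about 0.425 to 0.925 m from the base axis. Payload 12.5 kg.
Tool frame: the origin (TCP) lies on the centre line of the jaws, within the pads' length; the fingertips stand 25 mm ahead of it and the grasp point (between the pads) lies 6 mm ahead of it; z points along the fingers, y is the direction in which the jaws open and shut (so a half turn about z gives the same grasp; the last joint's range is limited). The gripper opens to 85 mm and grips with 20 to 120 N. Pads are 22 mm wide; open, the fingers measure 114 mm over their backs; the gripper's body (76 mm by 85 mm) begins 54 mm behind the grasp point. The pads swing forward as they close: fully open they stand 13 mm farther back than shut.
Start: joints at [-1.349, 0.491, 1.559, -0, 1.092, -0.106], TCP at [0.201, -0.592, 0.235] pointing down, gripper open.
Joint ranges: [-3.1, 3.1], [-0.84, 2.19], [0.05, 2.79], [-1.13, 4.28], [0.06, 2.93], [-2.69, 2.69]. Speed limits (rad/s): [2.22, 2.22, 2.79, 3.14, 3.14, 3.14].

INTERFACE

Orientations are given as a unit quaternion [x, y, z, w].
In Python, from bench import r gives the robot as it stands.
- The arm moves only by the tool servo_tool, never from a script. Its argument "moves" is a list of rows, each a list of 4 numbers: the shift along the tool's x, y, z each as a share of 0.03 m, from -1 to 1, then the turn about the tool's z as a share of 6 degrees, from -1 to 1. A call has 1 to 10 rows; each row shifts and turns the commanded pose from where the row before left it, along the tool's axes as they then stand; what a row does not reach is not made up. A row lasts 1/8 s, in which the tool goes at most 62.5 mm and 10.7 degrees, less where a joint would pass 70% of its speed; a pose out of reach is approached as far as the arm can. A call with a number of a shift or a turn outside -1 to 1 is refused whole. A call with a gripper value outside its range is refused whole. "fingers" is the opening, from -1 (shut) to 1 (fully open), set as the call begins (left out, the last holds). The fingers move at their own pace and stop on an object; "newtons" is the grip in N (left out, the last holds). Time passes only in rows, so rows that do not move let the fingers close. It gives the time, the measured TCP pose, the force and the opening at its end, in the units of the state.
- r.get_obs(): the state, without advancing time (a new reading comes with each control period).
- r.snapshot(name): name is "scene" or "top"; returns a dict with "frame" (480x640x3 uint8, red, green, blue), "fx", "fy", "cx", "cy" (pixels), "rvec" (rotation vector, rad) and "tvec" (3), from world to camera coordinates, as OpenCV has them. Camera axes: x right, y down, z forward; pixel columns grow to the right and rows downward; lengths in m; the calibration is good to about 2 mm. A picture is of the moment at which its call begins. There is no depth.
- r.sign_off(): hands the job in, once; it reports no verdict.
The state is a dict: "clock": time; "joint_positions": joint angles; "joint_vel": joint speeds; "joint_torque": joint torques, N m; "ee_pos": TCP position; "tcp_rot": TCP orientation; "force": force on the tool from outside, world axes, zero at the start; "ft_torque": the same for the moment, N m; "finger_gap": opening from 0.0 (shut) to 1.0 (fully open).
Only numpy, scipy, OpenCV 4.12 (cv2) and the standard library are available. Lean on these libraries where they do the work, as an engineer would, in place of code of your own. Each camera call takes 0.05 s, during which the arm holds its last target.

TASK

Close up the vial heater: with both its lids still standing up, slide their carriage, which has an upright knob, all the way forward to its stop, then lower the hood gently by its bar handle, without letting it drop, so that it brings the clear cover nested inside it down too and both lie fully shut over the vials. Then raise the hood alone, leaving the clear cover lying shut so that the vials can be inspected through it, and finish while still holding the hood about half open (around 45 degrees); it has no stay and falls when let go. Leave the loose vials, the basket and the cap tray beside the heater where they are.

Things in the scene. Friction and masses are not known exactly. Their poses are not given: they have to be found in the camera images.
- heater: the vial heater, a white housing fixed to the bench, 400 mm long (x), 290 mm wide (y), deck 80 mm high. Origin: centre of its footprint on the bench. x points from the sloped control panel (front) to the rear, where the lids park; z up. Vial block 60 mm ahead (-x) of the origin, vial caps up to 114 mm above the bench. Guide rods along x at y = +-122 mm carry the lid carriage
- carriage (a joint): the lid carriage on its two guide rods: 0 m = parked at the rear, 0.120 m = at the front stop (home, lids right over the block); it moves along the heater's -x. Sliding friction about 4 N. It starts 0 to 0.07, and is not latched: it can be pushed back
- carriage_knob (a point): centre of the black upright cylindrical knob of the carriage, 22 mm across, 34 mm tall, 144 mm above the bench; on the carriage's side rail (rail top 113 mm) at heater y = -122 mm, 95 mm ahead (-x) of the hinge axis, the raised lids standing behind the hinge axis. 40 mm free on both sides along y. Axes as the heater's
- hinge_axis (a point): middle of the hinge pin of both lids, on the carriage, 90 mm above the bench; the pin runs along the heater's y. It lies at heater x = +155 mm with the carriage parked, +35 mm with it home. Axes as the heater's
- hood (a joint): angle of the outer lid, a white sheet-steel hood 190 x 200 x 47 mm, about 0.65 kg: 0 rad = fully shut, level; grows as it is raised; 1.57 = upright; 1.78 = leaning back on its stop, where it starts. Nearly frictionless: below upright it falls shut when let go (about 3 N at the handle)
- hood_bar (a point): middle of the hood's bar handle: round steel bar 12 mm thick, 120 mm long, parallel to the hinge (heater y), its axis 38 mm out from the hood's front. In the hood's frame it is 225 mm ahead of and 25 mm above the hinge axis: 115 mm above the bench when shut, 305 mm at 1.78 rad. Axes turn with the hood; when shut they are the heater's
- cover (a joint): angle of the inner lid, a clear plastic cover 168 x 182 x 40 mm, 0.25 kg, on the same pin, nested in the hood: 0 rad = fully shut, 1.75 = its back stop. Stiff hinge (0.42 N m): it stays at any angle it is left at; the hood coming down presses it down (about 2 N more at the handle), the hood going up leaves it behind. It has no handle
- cover_front (a point): middle of the front wall of the clear inner cover, 20 mm above its lower rim, 174 mm from the hinge axis. Axes turn with the cover; when shut they are the heater's
- basket: bystander: black slotted plastic basket full of capped vials, 260 x 190 x 100 mm, origin at the centre of its underside
- vial_a: bystander: loose capped vial standing on the bench, 24 mm across, 50 mm tall, origin at the centre of its underside
- vial_b: bystander: a second loose capped vial like vial_a
- cap_tray: bystander: shallow steel tray of white caps, 200 x 140 x 25 mm, origin at the centre of its underside

How it is judged:
By the outcome, as a careful person would: the job done as asked, in the order asked, and still so for the second after the job is handed in, while the arm keeps its last pose, push and grip.
It also fails if it takes over 64 s, if anything falls off the work surface, if the arm or the gripper's body presses on something with over 40 N, if the wrist force passes 120 N, or if a joint passes its speed limit or range.

## Working session

There is one attempt and no reset: what is moved stays moved. The work goes in short steps, Python scripts to look and compute and a tool call to move; the robot and the scene stay as the last step left them, time stands still between calls to the robot, and variables do not carry over. Pictures are saved under pics/ and viewed, and the job is handed in when it is done.

Besides the shell and the picture viewer there is one more tool, called after "Emit:" as name(argument=value, ...) on one line, values as JSON. servo_tool: Moves the arm, as the interface text tells. Shift numbers are shares of 0.03 m and turn numbers shares of 6 degrees, none past 1 either way. Its arguments: {"type":"object","properties":{"moves":{"type":"array"},"fingers":{"type":"number"},"newtons":{"type":"number"}},"required":["moves"]}

```bash
ls; mkdir -p pics
python3 - <<'E'
from bench import r
import cv2,json
o=r.get_obs();print({k:(v if not hasattr(v,'tolist') else v.tolist()) for k,v in o.items()})
for n in("scene","top"):
    s=r.snapshot(n);cv2.imwrite(f"pics/{n}0.png",s["frame"][:,:,::-1])
    print(n,{k:(v.tolist() if hasattr(v,'tolist') else v) for k,v in s.items() if k!="frame"})
    json.dump({k:(v.tolist() if hasattr(v,'tolist') else v) for k,v in s.items() if k!="frame"},open(n+".json","w"))
E
```

```text
pics
{'clock': 0.0, 'joint_positions': [-1.3486268219820832, 0.49156841333118323, 1.5594329260246156, 2.0030886646165416e-06, 1.09169623240811, -0.10560418327930343], 'joint_vel': [-0.0006985899547191243, -0.00012421364815335632, 0.00018007726676847987, -0.0004573918914134089, 0.0004482319682423469, -0.00201063630927174], 'joint_torque': [0.0021229016419965774, -61.84307098388672, -26.159151792526245, -1.2015978825274942e-05, 0.0039632471452932805, -3.193111865584797e-05], 'ee_pos': [0.2011824869373831, -0.5915111987929064, 0.2345279245356181], 'tcp_rot': [0.9866005074713801, 0.16315371109911694, -3.12935411430013e-05, -0.0005515727654455587], 'force': [-0.6449199620888003, -0.22556854274809293, 0.09680259345437582], 'ft_torque': [-0.010742156643010353, -0.014876435267321252, -0.008019239692020522], 'finger_gap': 0.9999119766760344}
scene {'fx': 481.6868306218438, 'fy': 481.6868306218438, 'cx': 320.9073943129161, 'cy': 230.75220108792638, 'rvec': [2.263380492218103, 1.0231314305582182, -0.39450283037746653], 'tvec': [-0.33806067722276156, -0.2205111615517188, 1.4734123704368323]}
top {'fx': 463.74755429651196, 'fy': 463.74755429651196, 'cx': 326.83748827885927, 'cy': 233.66992501901237, 'rvec': [2.1726767376183287, -2.1272501311716137, 0.1469033922050113], 'tvec': [-0.048103912851789686, 0.5187806226718419, 1.3443007019812265]}
```

View pics/scene0.png

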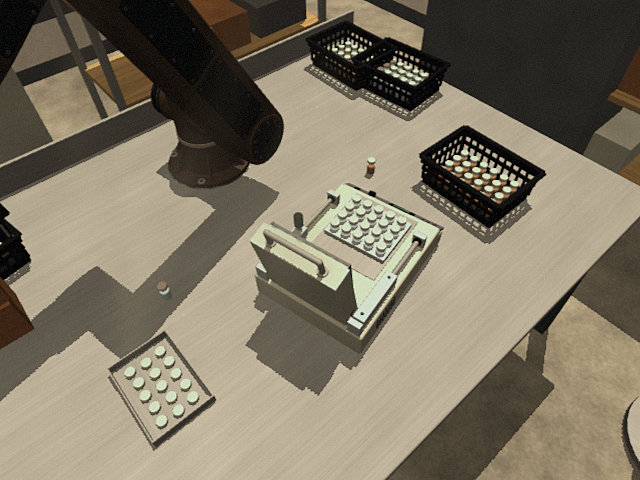

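View pics/top0.png

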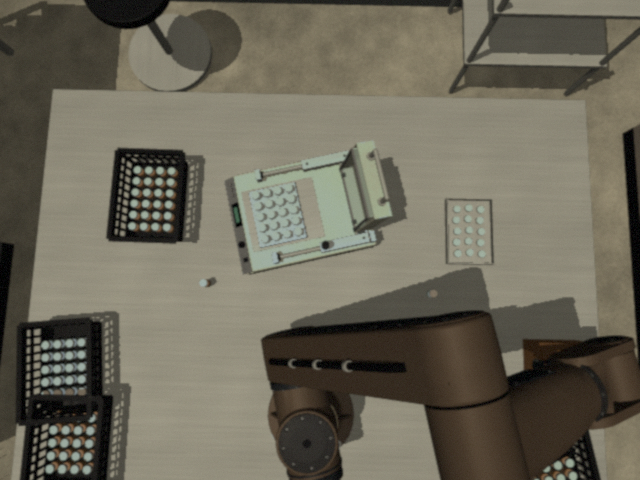

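```bash
cat > h.py <<'E'
import json,numpy as np,cv2
from scipy.spatial.transform import Rotation as R
C={n:json.load(open(f"{n}.json")) for n in("scene","top")}
def cam(n):
    c=C[n];K=np.array([[c["fx"],0,c["cx"]],[0,c["fy"],c["cy"]],[0,0,1.]])
    return K,np.array(c["rvec"]),np.array(c["tvec"])
def proj(n,P):
    K,rv,t=cam(n);return cv2.projectPoints(np.atleast_2d(np.array(P,float)),rv,t,K,None)[0].reshape(-1,2)
def onz(n,uv,z):
    K,rv,t=cam(n);M=cv2.Rodrigues(rv)[0];o=-M.T@t;d=M.T@np.linalg.inv(K)@np.array([uv[0],uv[1],1.])
    return o+d*(z-o[2])/d[2]
def snap(r,n,name,crop=None,k=1):
    f=r.snapshot(n)["frame"][:,:,::-1]
    if crop: f=f[crop[1]:crop[3],crop[0]:crop[2]]
    if k!=1:f=cv2.resize(f,None,fx=k,fy=k,interpolation=cv2.INTER_CUBIC)
    cv2.imwrite(f"pics/{name}.png",f)
E
python3 - <<'E'
import cv2
f=cv2.imread("pics/top0.png");cv2.imwrite("pics/topc.png",cv2.resize(f[130:280,220:400],None,fx=4,fy=4,interpolation=cv2.INTER_CUBIC))
f=cv2.imread("pics/scene0.png");cv2.imwrite("pics/scenec.png",cv2.resize(f[175:355,245:445],None,fx=3.2,fy=3.2,interpolation=cv2.INTER_CUBIC))
E
```

```text
(no output)
```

View pics/topc.png

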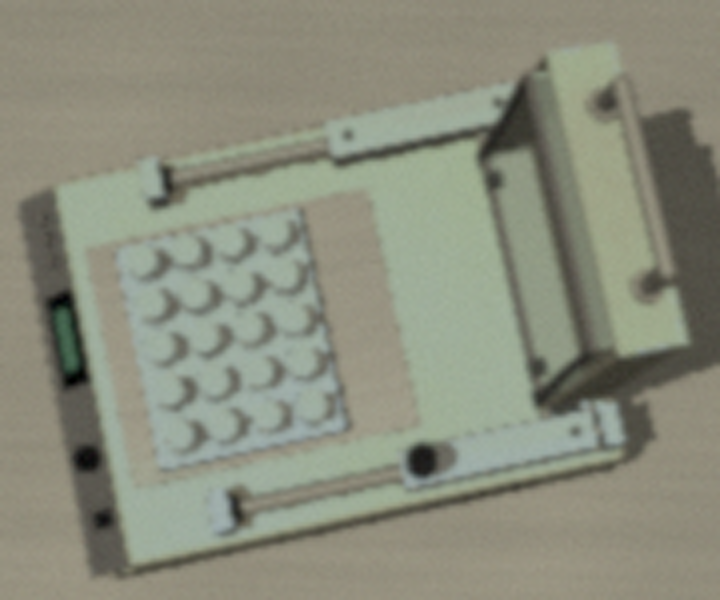

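View pics/scenec.png

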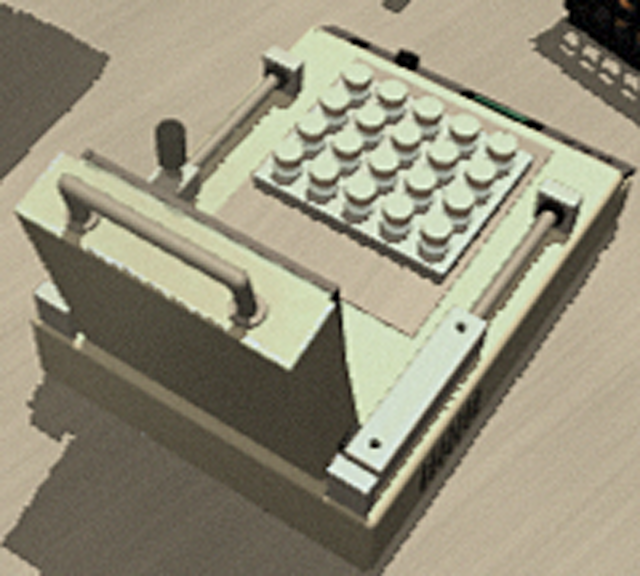

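Run:
```python
from h import *
T=lambda x,y:(220+x/4,130+y/4)
S=lambda x,y:(245+x/3.2,175+y/3.2)
p=lambda *a:print(*[np.round(v,4) if not isinstance(v,str) else v for v in a])
p("knob",onz("top",T(423,458),.161),onz("scene",S(172,126),.161))
b=[onz("top",T(627,85),.305),onz("top",T(668,285),.305)];p("bar top",*b,(b[0]+b[1])/2,np.linalg.norm(b[0]-b[1]))
b=[onz("scene",S(66,180),.305),onz("scene",S(250,285),.305)];p("bar sc",*b,(b[0]+b[1])/2,np.linalg.norm(b[0]-b[1]))
for z in(.08,):
  p("deck FF,FN", onz("top",T(58,185),z),onz("top",T(130,570),z),onz("top",T(620,460),z))
p("deck sc front near,far, rear far", onz("scene",S(318,28),.08),onz("scene",S(632,172),.08),onz("scene",S(375,528),.08),onz("scene",S(30,322),.08))
p("rods block near/far",onz("top",T(222,508),.1),onz("top",T(155,182),.1))
p("vials",onz("top",(205,282),.05),onz("scene",(371,159),.05),onz("top",(433,293),.05))
```

```text
knob [ 0.4729 -0.0351  0.161 ] [ 0.4759 -0.0293  0.161 ]
bar top [ 0.6889 -0.1556  0.305 ] [ 0.5645 -0.1812  0.305 ] [ 0.6267 -0.1684  0.305 ] 0.1269
bar sc [ 0.5729 -0.1775  0.305 ] [ 0.6991 -0.1477  0.305 ] [ 0.636  -0.1626  0.305 ] 0.1296
deck FF,FN [0.6775 0.2367 0.08  ] [0.3976 0.1719 0.08  ] [ 0.4837 -0.1761  0.08  ]
deck sc front near,far, rear far [0.4129 0.1735 0.08  ] [0.6872 0.2451 0.08  ] [ 0.7713 -0.1087  0.08  ] [ 0.4942 -0.1799  0.08  ]
rods block near/far [0.4414 0.1059 0.1   ] [0.676  0.1627 0.1   ]
vials [0.3687 0.3133 0.05  ] [0.3677 0.3204 0.05  ] [ 0.3509 -0.348   0.05  ]
```

```bash
cat >> h.py <<'E'
def hw(p,q):  # heater->world
    x0,y0,a=p[:3];X=np.array([np.cos(a),np.sin(a),0]);Y=np.array([-np.sin(a),np.cos(a),0])
    return np.array([x0,y0,0])+q[0]*X+q[1]*Y+np.array([0,0,q[2]])
def hoodpt(c,th,y=0,a=.225,b=.025):
    return np.array([.155-c-a*np.cos(th)+b*np.sin(th),y,.09+a*np.sin(th)+b*np.cos(th)])
E
python3 - <<'E'
from h import *
from scipy.optimize import least_squares
T=lambda x,y:("top",(220+x/4,130+y/4))
S=lambda x,y:("scene",(245+x/3.2,175+y/3.2))
obs=[(T(423,458),lambda c,f:(.06-c,-.122,.161)),(S(172,126),lambda c,f:(.06-c,-.122,.161)),
(T(627,87),lambda c,f:hoodpt(c,1.78,.06)),(T(668,283),lambda c,f:hoodpt(c,1.78,-.06)),
(S(68,182),lambda c,f:hoodpt(c,1.78,-.06)),(S(248,283),lambda c,f:hoodpt(c,1.78,.06)),
(T(58,185),lambda c,f:(f,.145,.08)),(T(130,570),lambda c,f:(f,-.145,.08)),
(S(318,28),lambda c,f:(f,-.145,.08)),(S(632,172),lambda c,f:(f,.145,.08)),
(T(620,460),lambda c,f:(.2,-.145,.08)),(S(375,528),lambda c,f:(.2,.145,.08)),(S(32,322),lambda c,f:(.2,-.145,.08))]
def res(p): return np.concatenate([proj(n,hw(p,g(p[3],p[4])))[0]-uv for (n,uv),g in obs])
s=least_squares(res,[.57,.02,-1.34,.02,-.16],loss="soft_l1")
print(s.x,np.degrees(s.x[2]));print(res(s.x).reshape(-1,2).round(1))
p=s.x;c=p[3];np.save("p.npy",p)
print("knob",hw(p,(.06-c,-.122,.144)),"knob home",hw(p,(-.06,-.122,.144)))
for th in(1.78,1.57,1.2,.785,.4,0):print(th,hw(p,hoodpt(.12,th)).round(3))
E
```

```text
[ 0.58175376  0.05183691 -1.33427344  0.00332596 -0.15976572] -76.44823704149555
[[-1.2 -1.3]
 [-0.7  0.7]
 [-2.  -1.9]
 [-0.9 -4. ]
 [-0.3  0.6]
 [-3.3 -0.7]
 [-1.4 -2.6]
 [-0.4 -2. ]
 [-2.5 -1.8]
 [-1.7  0.4]
 [ 0.2 -1.4]
 [-0.6 -0.6]
 [-1.1 -2.6]]
knob [ 0.47643049 -0.03184674  0.144     ] knob home [0.44909099 0.08157893 0.144     ]
1.78 [ 0.607 -0.051  0.305]
1.57 [ 0.596 -0.006  0.315]
1.2 [0.576 0.074 0.309]
0.785 [0.557 0.155 0.267]
0.4 [0.544 0.21  0.201]
0 [0.537 0.237 0.115]
```

Emit:
servo_tool(moves=[[0, 0, 0, 0.87], [0, 0, 0, 0]], fingers=1, newtons=40)

```text
clock: 0.35
ee_pos: [0.2012, -0.5916, 0.2348]
tcp_rot: [0.993, 0.118, -0.0, -0.0]
force: [0.2, -0.8, 0.6]
finger_gap: 0.999
```

```bash
cat >> h.py <<'E'
def delta(r,target):
    o=r.get_obs();Rm=R.from_quat(o["tcp_rot"]).as_matrix()
    d=Rm.T@(np.array(target)-o["ee_pos"])
    print("t",round(o["clock"],2),"pos",np.round(o["ee_pos"],4),"yaw x",np.round(np.degrees(np.arctan2(Rm[1,0],Rm[0,0])),2),"tool mm",np.round(d*1000,1),"shares",np.round(d/.03,2),"F tool",np.round(Rm.T@o["force"],1),"gap",round(o["finger_gap"],3))
    return d
E
python3 - <<'E'
from h import *
from bench import r
p=np.load("p.npy");print(R.from_quat(r.get_obs()["tcp_rot"]).as_matrix().round(3))
k=hw(p,(.06-p[3],-.122,.22));delta(r,k)
E
```

```text
[[ 0.972  0.235 -0.   ]
 [ 0.235 -0.972  0.   ]
 [ 0.    -0.    -1.   ]]
t 0.35 pos [ 0.2012 -0.5916  0.2348] yaw x 13.59 tool mm [ 399.  -479.4   15.1] shares [ 13.3  -15.98   0.5 ] F tool [ 0.1  0.8 -0.6] gap 0.999
```

Emit:
servo_tool(moves=[[0.83, -1, 0, 0], [0.83, -1, 0, 0], [0.83, -1, 0, 0], [0.83, -1, 0, 0], [0.83, -1, 0, 0], [0.83, -1, 0, 0], [0.83, -1, 0, 0], [0.83, -1, 0, 0], [0.83, -1, 0, 0], [0.83, -1, 0, 0]])

```text
clock: 1.6
ee_pos: [0.3734, -0.2405, 0.2352]
tcp_rot: [0.993, 0.119, 0.0, 0.0]
force: [1.0, 1.1, 0.1]
finger_gap: 1.001
```

Emit:
servo_tool(moves=[[0.83, -1, 0, 0], [0.83, -1, 0, 0], [0.83, -1, 0, 0], [0.83, -1, 0, 0], [0.83, -1, 0, 0], [0.5, -0.5, 0, 0], [0, 0, 0, 0]])

```text
clock: 2.48
ee_pos: [0.4702, -0.0477, 0.2349]
tcp_rot: [0.993, 0.12, -0.0, 0.0]
force: [0.7, 0.3, 0.5]
finger_gap: 0.996
```

Run:
```python
from h import *
from bench import r
p=np.load("p.npy");k=hw(p,(.06-p[3],-.122,.156));delta(r,k)
snap(r,"scene","s1",(245,150,405,270),4);snap(r,"top","t1",(240,150,440,300),4)
e=r.get_obs()["ee_pos"];print(proj("scene",e-[0,0,.012]),proj("top",e-[0,0,.012]))
```

```text
t 2.48 pos [ 0.4702 -0.0477  0.2349] yaw x 13.79 tool mm [  9.8 -13.9  78.9] shares [ 0.33 -0.46  2.63] F tool [ 0.7 -0.1 -0.5] gap 0.996
[[288.51692791 198.18806637]] [[331.04069933 243.12738779]]
```

View pics/s1.png

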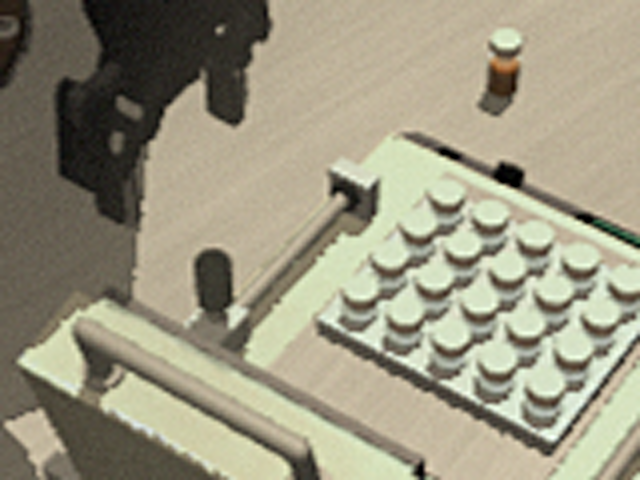

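View pics/t1.png

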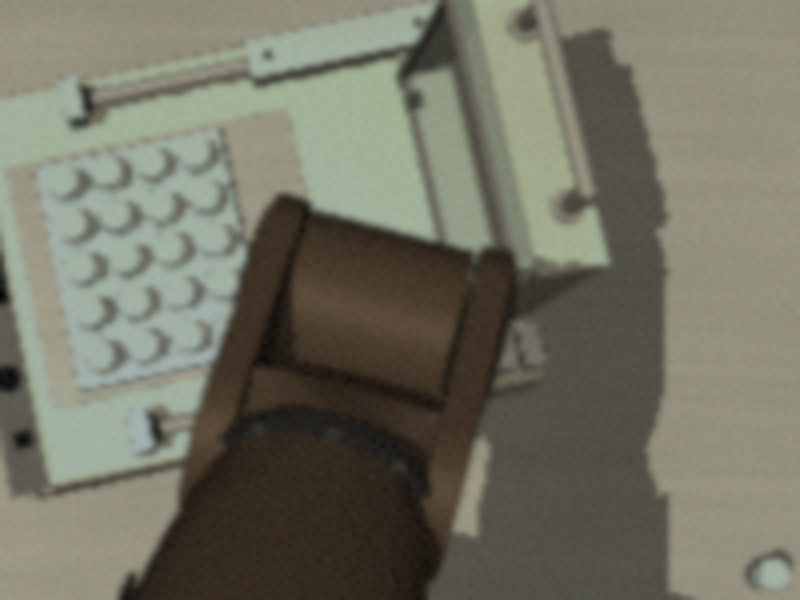

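Run:
```python
from h import *
p=np.load("p.npy");c=p[3]
for z in(.3,.35,.4,.45,.5):
    for uv in((240+500/4,150+258/4),(240+475/4,150+420/4)):
        w=onz("top",uv,z); d=w-np.array([p[0],p[1],0]);a=p[2]
        print(z,w.round(3),"heater",round(d[0]*np.cos(a)+d[1]*np.sin(a),3),round(-d[0]*np.sin(a)+d[1]*np.cos(a),3))
for b in(-.01,.037):print(hoodpt(c,1.78,-.1,.187,b), hoodpt(c,1.78,-.1,0,b))
```

```text
0.3 [ 0.532 -0.129  0.3  ] heater 0.164 -0.091
0.3 [ 0.433 -0.115  0.3  ] heater 0.127 -0.183
0.35 [ 0.523 -0.125  0.35 ] heater 0.158 -0.099
0.35 [ 0.429 -0.111  0.35 ] heater 0.123 -0.187
0.4 [ 0.514 -0.121  0.4  ] heater 0.152 -0.107
0.4 [ 0.424 -0.108  0.4  ] heater 0.119 -0.191
0.45 [ 0.505 -0.117  0.45 ] heater 0.146 -0.115
0.45 [ 0.42  -0.105  0.45 ] heater 0.114 -0.194
0.5 [ 0.495 -0.113  0.5  ] heater 0.14 -0.122
0.5 [ 0.415 -0.101  0.5  ] heater 0.11 -0.198
[ 0.18072842 -0.1         0.27499958] [ 0.14189208 -0.1         0.09207681]
[ 0.22670366 -0.1         0.26523857] [ 0.18786732 -0.1         0.0823158 ]
```

Emit:
servo_tool(moves=[[0.33, -0.46, 0, 0], [0, 0, 0.8, 0], [0, 0, 0.8, 0], [0, 0, 0.6, 0], [0, 0, 0.4, 0], [0, 0, 0, 0]])

```text
clock: 3.32
ee_pos: [0.4761, -0.0328, 0.1567]
tcp_rot: [0.993, 0.118, -0.001, -0.0]
force: [-0.1, 0.2, 1.3]
finger_gap: 1.002
```

Run:
```python
from h import *
from bench import r
p=np.load("p.npy");k=hw(p,(.06-p[3],-.122,.156));delta(r,k)
snap(r,"scene","s2",(245,150,405,270),4)
```

```text
t 3.33 pos [ 0.4761 -0.0328  0.1567] yaw x 13.55 tool mm [ 0.5 -0.9  0.7] shares [ 0.02 -0.03  0.02] F tool [-0.  -0.2 -1.3] gap 1.002
```

View pics/s2.png

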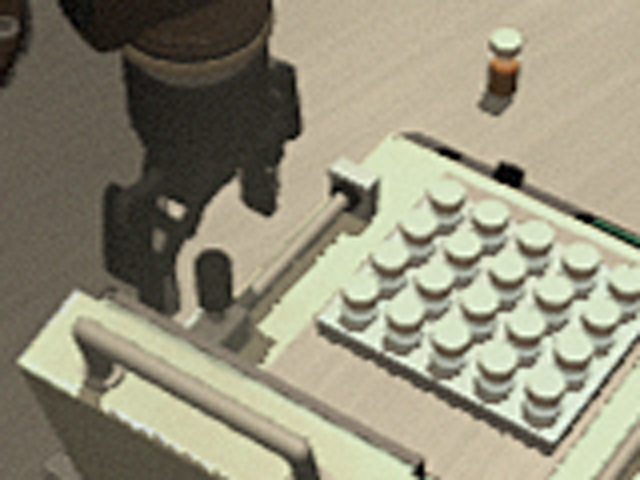

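Emit:
servo_tool(moves=[[0, 0, 0, 0], [0, 0, 0, 0], [0, 0, 0, 0], [0, 0, 0, 0], [0, 0, 0, 0], [0, 0, 0, 0]], fingers=-1, newtons=30)

```text
clock: 4.12
ee_pos: [0.4763, -0.0329, 0.1575]
tcp_rot: [0.993, 0.118, 0.0, 0.0]
force: [-1.9, 0.7, 6.3]
finger_gap: 0.235
```

Run:
```python
from h import *
from bench import r
p=np.load("p.npy");k=hw(p,(-.06,-.122,.156));delta(r,k)
snap(r,"scene","s3",(245,150,405,270),4)
```

```text
t 4.12 pos [ 0.4763 -0.0329  0.1575] yaw x 13.56 tool mm [   0.4 -117.7    1.4] shares [ 0.01 -3.92  0.05] F tool [-1.7 -1.1 -6.3] gap 0.235
```

View pics/s3.png

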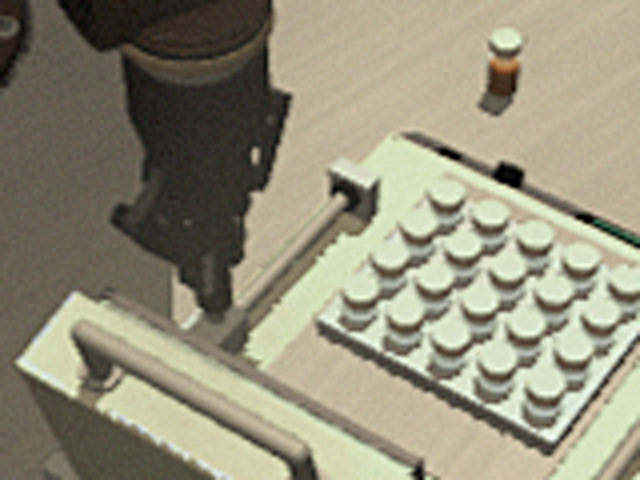

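Emit:
servo_tool(moves=[[0, -0.2, 0, 0], [0, -0.4, 0, 0], [0, -0.4, 0, 0], [0, -0.4, 0, 0], [0, -0.4, 0, 0], [0, -0.4, 0, 0], [0, -0.4, 0, 0], [0, -0.4, 0, 0], [0, -0.3, 0, 0], [0, -0.2, 0, 0]])

```text
clock: 5.42
ee_pos: [0.4513, 0.0692, 0.1574]
tcp_rot: [0.993, 0.118, -0.0, 0.0]
force: [-3.7, -6.2, 6.7]
finger_gap: 0.231
```

Run:
```python
from h import *
from bench import r
p=np.load("p.npy");k=hw(p,(-.06,-.122,.156));delta(r,k)
```

```text
t 5.42 pos [0.4513 0.0692 0.1574] yaw x 13.59 tool mm [  0.7 -12.6   1.4] shares [ 0.02 -0.42  0.05] F tool [-5.1  5.2 -6.7] gap 0.231
```

Emit:
servo_tool(moves=[[0, -0.15, 0, 0], [0, -0.1, 0, 0], [0, -0.08, 0, 0]])

```text
clock: 5.8
ee_pos: [0.449, 0.0786, 0.1575]
tcp_rot: [0.993, 0.118, -0.0, 0.0]
force: [-2.8, -5.6, 6.7]
finger_gap: 0.235
```

Emit:
servo_tool(moves=[[0, -0.06, 0, 0], [0, -0.05, 0, 0]])

```text
clock: 6.05
ee_pos: [0.4488, 0.0797, 0.1575]
tcp_rot: [0.993, 0.119, 0.0, 0.002]
force: [0.3, -35.9, 5.9]
finger_gap: 0.231
```

Run:
```python
from h import *
from bench import r
p=np.load("p.npy");k=hw(p,(-.06,-.122,.156));delta(r,k)
snap(r,"scene","s4",(245,150,445,300),4);snap(r,"top","t4",(220,130,400,280),4)
```

```text
t 6.05 pos [0.4488 0.0797 0.1575] yaw x 13.68 tool mm [ 0.7 -1.8  1.5] shares [ 0.02 -0.06  0.05] F tool [-8.2 35.  -5.7] gap 0.231
```

View pics/s4.png

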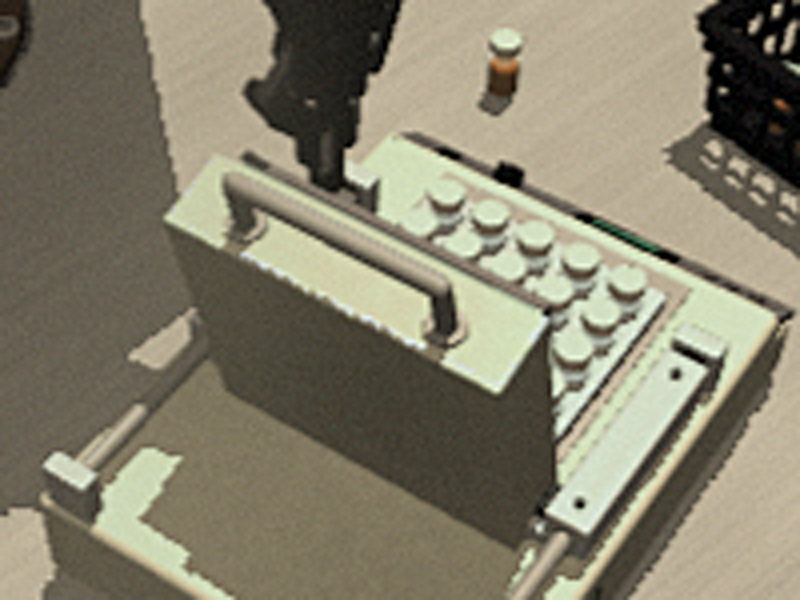

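View pics/t4.png

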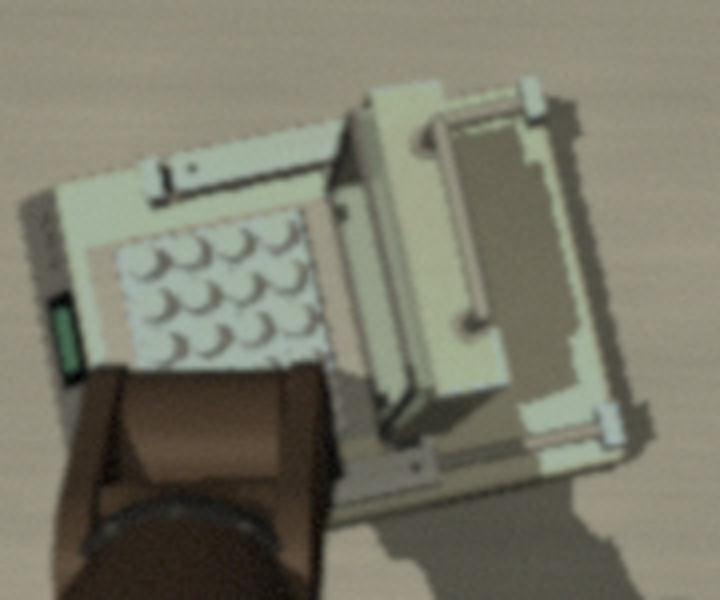

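Emit:
servo_tool(moves=[[0, 0, 0, 0], [0, 0, 0, 0], [0, 0, 0, 0], [0, 0, 0, 0], [0, 0, -0.5, 0], [0, 0, -1, 0], [0, 0, -1, 0], [0, 0, -1, 0], [0, 0, -1, 0], [0, 0, -1, 0]], fingers=1)

```text
clock: 7.4
ee_pos: [0.4483, 0.0822, 0.3231]
tcp_rot: [0.993, 0.118, 0.0, 0.0]
force: [-0.3, -0.3, -0.6]
finger_gap: 0.997
```

Emit:
servo_tool(moves=[[0, 0, -1, 0], [0, 0, -1, 0], [0, 0, 0, 0]])

```text
clock: 7.78
ee_pos: [0.4489, 0.0822, 0.3838]
tcp_rot: [0.993, 0.118, 0.002, 0.0]
force: [-1.2, -0.8, -0.3]
finger_gap: 1.001
```

Run:
```python
from h import *
from bench import r
p=np.load("p.npy")
kw=np.array([.4488,.0797,.144]);p[:2]+=(kw-hw(p,(-.06,-.122,.144)))[:2];np.save("p2.npy",p);print(p)
delta(r,hw(p,hoodpt(.12,1.78))+[0,0,.055])
print("pred top",proj("top",[hw(p,hoodpt(.12,1.78,.06)),hw(p,hoodpt(.12,1.78,-.06))]))
print("pred scene",proj("scene",[hw(p,hoodpt(.12,1.78,.06)),hw(p,hoodpt(.12,1.78,-.06))]))
snap(r,"scene","s5",(265,160,425,280),4);snap(r,"top","t5",(220,130,400,280),4)
```

```text
[ 0.58146278  0.04995798 -1.33427344  0.00332596 -0.15976572]
t 7.78 pos [0.4489 0.0822 0.3838] yaw x 13.58 tool mm [121.1 168.6  24.4] shares [4.04 5.62 0.81] F tool [-1.3  0.5  0.3] gap 1.001
pred top [[329.0244253  159.84907761]
 [339.70665684 207.00479121]]
pred scene [[354.87419733 221.45263084]
 [303.20890409 195.1902046 ]]
```

View pics/s5.png

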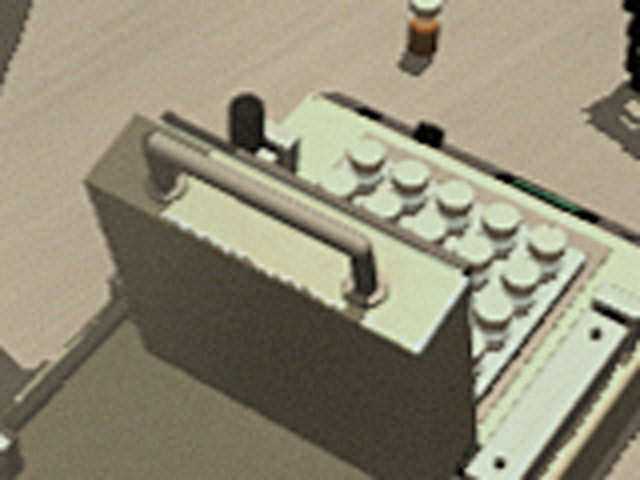

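View pics/t5.png

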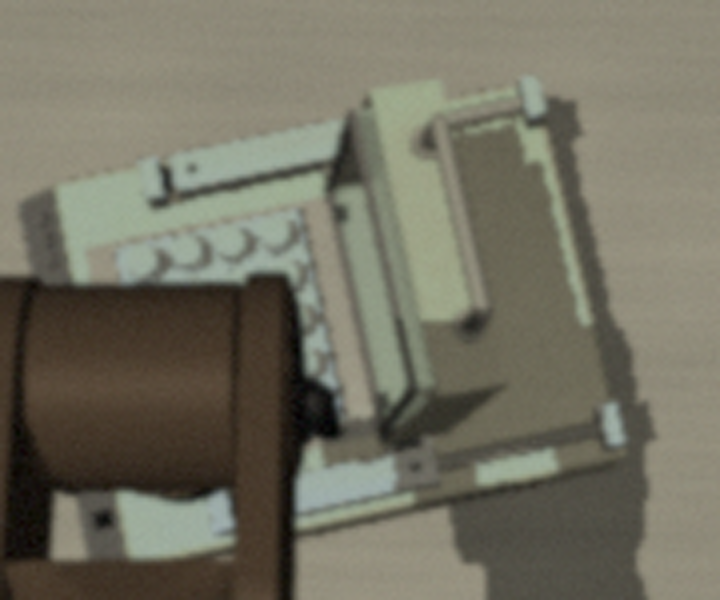

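Emit:
servo_tool(moves=[[0.67, 0.94, 0, 0], [0.67, 0.94, 0, 0], [0.67, 0.94, 0, 0], [0.67, 0.94, 0, 0], [0.67, 0.94, 0, 0], [0.67, 0.92, 0, 0], [0, 0, 0.6, 0], [0, 0, 0, 0]])

```text
clock: 8.88
ee_pos: [0.6049, -0.0536, 0.3616]
tcp_rot: [0.993, 0.118, -0.002, -0.001]
force: [-0.2, -0.2, -0.9]
finger_gap: 1.0
```

Run:
```python
from h import *
from bench import r
p=np.load("p2.npy")
delta(r,hw(p,hoodpt(.12,1.78))+[0,0,.006])
snap(r,"scene","s6",(245,100,445,250),4)
```

```text
t 8.88 pos [ 0.6049 -0.0536  0.3616] yaw x 13.54 tool mm [ 1.7  0.1 50.6] shares [0.06 0.   1.69] F tool [-0.2  0.2  0.9] gap 1.0
```

View pics/s6.png

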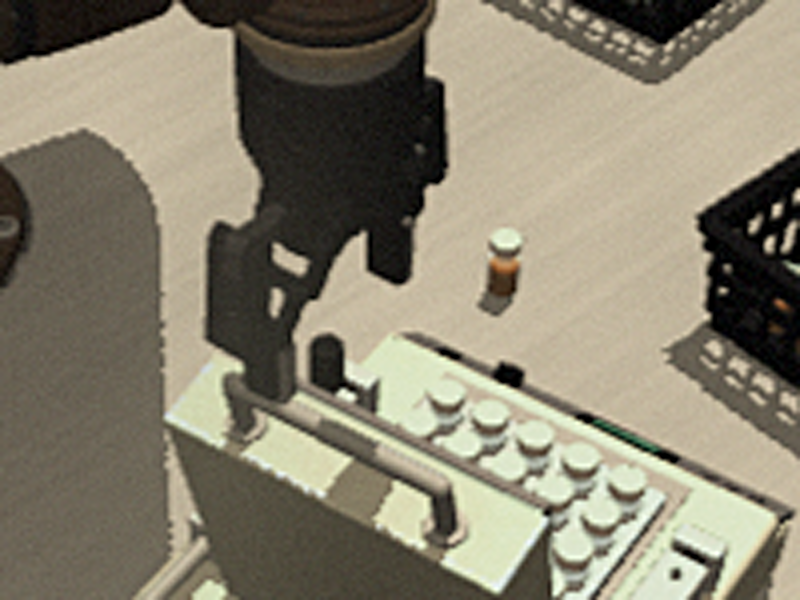

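Emit:
servo_tool(moves=[[0.06, 0, 0.6, 0], [0, 0, 0.6, 0], [0, 0, 0.4, 0], [0, 0, 0.09, 0], [0, 0, 0, 0]])

```text
clock: 9.55
ee_pos: [0.6072, -0.0531, 0.3139]
tcp_rot: [0.993, 0.118, 0.0, 0.0]
force: [-0.5, 0.6, 0.6]
finger_gap: 0.998
```

Run:
```python
from h import *
from bench import r
p=np.load("p2.npy")
delta(r,hw(p,hoodpt(.12,1.78))+[0,0,.006])
snap(r,"scene","s7",(245,100,445,250),4)
```

```text
t 9.55 pos [ 0.6072 -0.0531  0.3139] yaw x 13.57 tool mm [-0.9 -0.   3. ] shares [-0.03 -0.    0.1 ] F tool [-0.4 -0.7 -0.6] gap 0.998
```

View pics/s7.png

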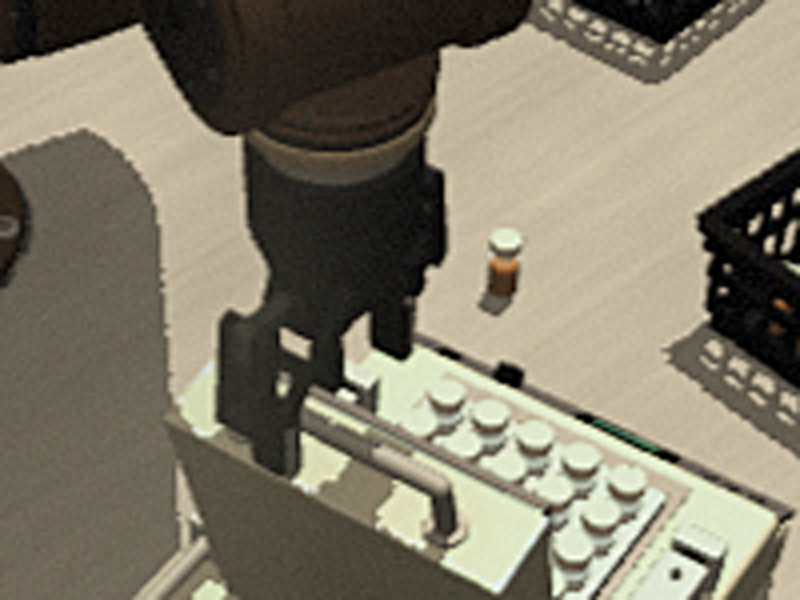

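Emit:
servo_tool(moves=[[0, 0, 0.13, 0], [0, 0, 0, 0], [0, 0, 0, 0], [0, 0, 0, 0], [0, 0, 0, 0], [0, 0, 0, 0], [0, 0, 0, 0], [0, 0, 0, 0]], fingers=-1, newtons=30)

```text
clock: 10.6
ee_pos: [0.6071, -0.0532, 0.3097]
tcp_rot: [0.993, 0.118, 0.0, 0.0]
force: [-0.0, -0.7, 5.3]
finger_gap: 0.113
```

Run:
```python
from h import *
from bench import r
p=np.load("p2.npy")
delta(r,hw(p,hoodpt(.12,1.78))+[0,0,.006])
snap(r,"scene","s8",(245,100,445,250),4)
```

```text
t 10.6 pos [ 0.6071 -0.0532  0.3097] yaw x 13.56 tool mm [-0.8 -0.2 -1.2] shares [-0.03 -0.01 -0.04] F tool [-0.2  0.7 -5.3] gap 0.113
```

View pics/s8.png

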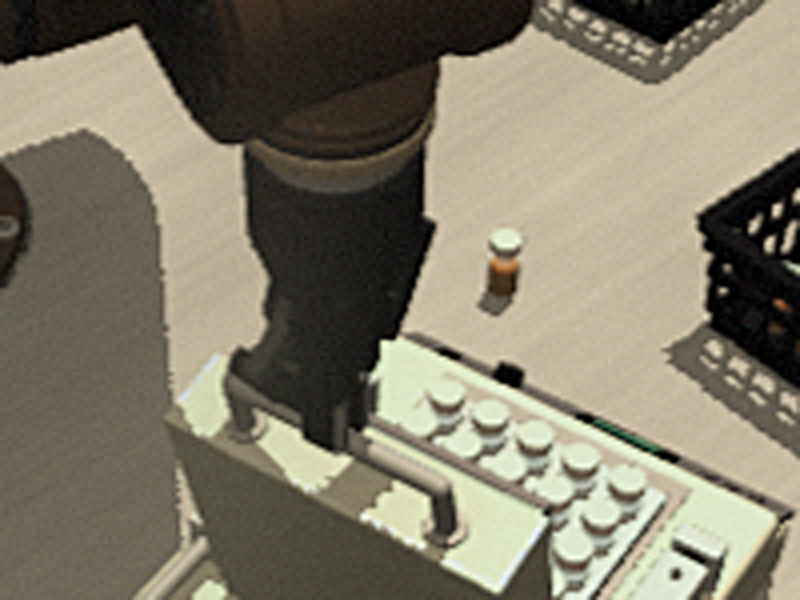

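```bash
cat >> h.py <<'E'
def arc(t0,t1,n):
    th=np.linspace(t0,t1,n+1);P=np.array([hoodpt(.12,t) for t in th]);d=np.diff(P,axis=0)
    return th[1:],np.c_[d[:,0],-d[:,2]]/.03
def hx(p,w):
    d=np.asarray(w)-[p[0],p[1],0];a=p[2]
    return np.array([d[0]*np.cos(a)+d[1]*np.sin(a),-d[0]*np.sin(a)+d[1]*np.cos(a),d[2]])
E
python3 - <<'E'
from h import *
th,d=arc(1.78,.0,36)
for t,x in zip(th,d):print(round(t,3),x.round(2))
E
```

```text
1.731 [-0.36 -0.11]
1.681 [-0.36 -0.09]
1.632 [-0.37 -0.07]
1.582 [-0.37 -0.05]
1.533 [-0.37 -0.04]
1.483 [-0.37 -0.02]
1.434 [-0.37  0.  ]
1.384 [-0.37  0.02]
1.335 [-0.37  0.04]
1.286 [-0.37  0.06]
1.236 [-0.37  0.07]
1.187 [-0.36  0.09]
1.137 [-0.36  0.11]
1.088 [-0.35  0.13]
1.038 [-0.34  0.14]
0.989 [-0.34  0.16]
0.939 [-0.33  0.18]
0.89 [-0.32  0.19]
0.841 [-0.31  0.21]
0.791 [-0.3   0.22]
0.742 [-0.29  0.24]
0.692 [-0.27  0.25]
0.643 [-0.26  0.27]
0.593 [-0.25  0.28]
0.544 [-0.23  0.29]
0.494 [-0.22  0.3 ]
0.445 [-0.2   0.31]
0.396 [-0.19  0.32]
0.346 [-0.17  0.33]
0.297 [-0.16  0.34]
0.247 [-0.14  0.35]
0.198 [-0.12  0.35]
0.148 [-0.1   0.36]
0.099 [-0.09  0.36]
0.049 [-0.07  0.37]
0.0 [-0.05  0.37]
```

Emit:
servo_tool(moves=[[0, -0.36, -0.11, 0], [0, -0.36, -0.09, 0], [0, -0.37, -0.07, 0], [0, -0.37, -0.05, 0], [0, 0, 0, 0]])

```text
clock: 11.28
ee_pos: [0.5966, -0.0099, 0.3204]
tcp_rot: [0.993, 0.118, 0.001, 0.001]
force: [-3.1, -4.1, 10.1]
finger_gap: 0.1
```

Run:
```python
from h import *
from bench import r
p=np.load("p2.npy")
delta(r,hw(p,hoodpt(.12,1.582))+[0,0,.0047])
```

```text
t 11.28 pos [ 0.5966 -0.0099  0.3204] yaw x 13.61 tool mm [-0.7  0.8  0.9] shares [-0.02  0.03  0.03] F tool [ -4.    3.3 -10.1] gap 0.1
```

Emit:
servo_tool(moves=[[0, -0.37, -0.04, 0], [0, -0.37, -0.02, 0], [0, -0.37, 0, 0], [0, -0.37, 0.02, 0], [0, -0.37, 0.04, 0], [0, -0.37, 0.06, 0], [0, 0, 0, 0]])

```text
clock: 12.15
ee_pos: [0.5806, 0.0558, 0.3195]
tcp_rot: [0.993, 0.119, 0.001, -0.0]
force: [-6.7, 2.6, 19.7]
finger_gap: 0.077
```

Run:
```python
from h import *
from bench import r
p=np.load("p2.npy")
delta(r,hw(p,hoodpt(.12,1.286))+[0,0,.0047])
snap(r,"scene","s9",(245,100,445,250),4)
```

```text
t 12.15 pos [0.5806 0.0558 0.3195] yaw x 13.62 tool mm [-0.6  1.7  1.9] shares [-0.02  0.06  0.06] F tool [ -5.8  -4.1 -19.8] gap 0.077
```

View pics/s9.png

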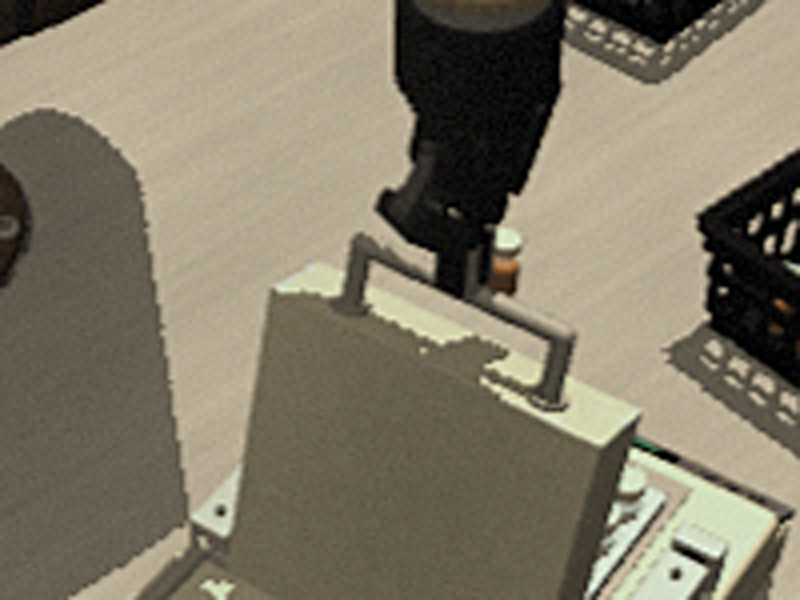

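Run:
```python
from h import *
from bench import r
p=np.load("p2.npy")
o=r.get_obs();print(o["clock"],o["ee_pos"],o["force"],o["ft_torque"],o["finger_gap"])
snap(r,"scene","s10",(320,130,400,210),8)
e=o["ee_pos"]
for z in(0,.006,.025):print(z,(proj("scene",e-[0,0,z])-[320,130])*8+3.5)
for t in (1.4,1.35,1.286,1.2):print(t,(proj("scene",[hw(p,hoodpt(.12,t,y)) for y in(-.06,0,.06)])-[320,130])*8+3.5)
```

```text
12.2 [0.58065944 0.05570042 0.3195733 ] [-6.55077804  2.24494265 19.64036546] [ 0.47959907  1.21521492 -0.03949945] 0.07595394431127349
0 [[327.92085291 317.79150673]]
0.006 [[326.82298894 335.46131162]]
0.025 [[323.41403512 390.32744307]]
1.4 [[ 67.53124586 296.48111136]
 [266.33991972 389.58895686]
 [474.98360584 487.30282273]]
1.35 [[ 92.84409185 274.48984366]
 [290.90130538 366.43437138]
 [498.68777255 462.89553153]]
1.286 [[124.53036773 249.37389877]
 [321.50586403 339.87036214]
 [528.06568135 434.77015066]]
1.2 [[165.57585873 221.07448855]
 [360.90136578 309.70772978]
 [565.60186004 402.59507747]]
```

View pics/s10.png

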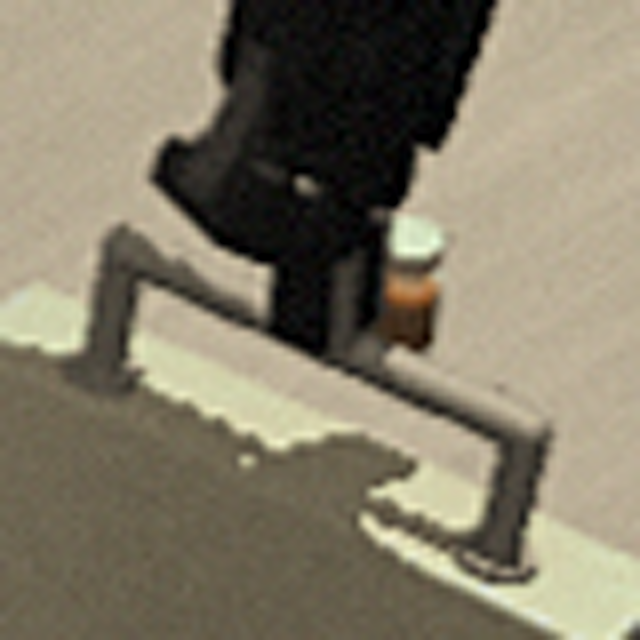

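Run:
```python
from h import *
import cv2
p=np.load("p2.npy");e=np.array([.6071,-.0532,.3097])
for z in(0,.006,.025):print(z,(proj("scene",e-[0,0,z])-[245,100])*4+1.5)
print((proj("scene",[hw(p,hoodpt(.12,1.78,y)) for y in(-.06,0,.06)])-[245,100])*4+1.5)
i=cv2.imread("pics/s8.png")[300:500,180:500];cv2.imwrite("pics/s8b.png",cv2.resize(i,None,fx=2.4,fy=2.4))
```

```text
0 [[336.19042198 427.40201387]]
0.006 [[336.24867787 435.97793712]]
0.025 [[336.42937331 462.57834231]]
[[234.33561635 382.26081838]
 [335.07612369 433.46908563]
 [440.99678932 487.31052335]]
```

View pics/s8b.png

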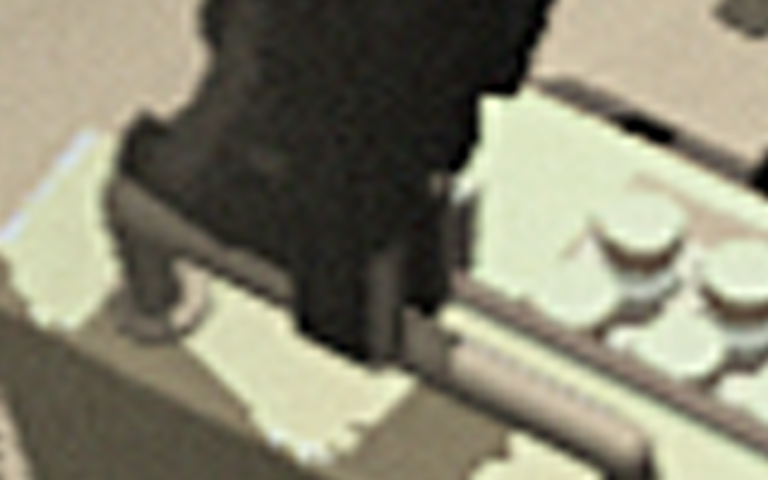

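Emit:
servo_tool(moves=[[0, 0, 0, 0], [0, 0, 0, 0], [0, 0, 0, 0]], fingers=-0.45)

```text
clock: 12.62
ee_pos: [0.581, 0.0544, 0.3168]
tcp_rot: [0.993, 0.118, -0.0, -0.0]
force: [1.0, 0.5, -0.2]
finger_gap: 0.272
```

Run:
```python
from h import *
from bench import r
p=np.load("p2.npy")
delta(r,hw(p,hoodpt(.12,1.286))+[0,0,.0047])
snap(r,"scene","s11",(320,130,400,210),8)
```

```text
t 12.62 pos [0.581  0.0544 0.3168] yaw x 13.57 tool mm [-0.6  0.2 -0.8] shares [-0.02  0.01 -0.03] F tool [ 1.1 -0.3  0.2] gap 0.272
```

View pics/s11.png

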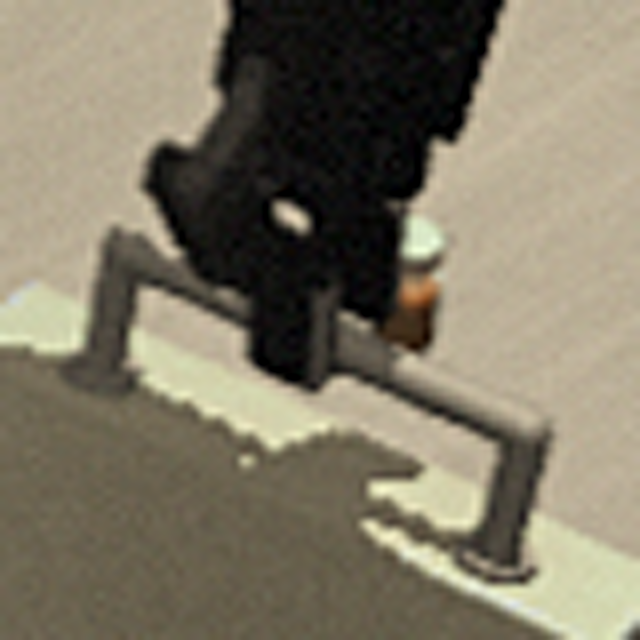

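Emit:
servo_tool(moves=[[0, 0, 0.13, 0], [0, 0, 0, 0], [0, 0, 0, 0], [0, 0, 0, 0]], fingers=-1, newtons=25)

```text
clock: 13.18
ee_pos: [0.5813, 0.0544, 0.3142]
tcp_rot: [0.993, 0.118, 0.001, -0.0]
force: [-3.0, 0.9, 8.4]
finger_gap: 0.129
```

Run:
```python
from h import *
from bench import r
p=np.load("p2.npy")
delta(r,hw(p,hoodpt(.12,1.286)))
snap(r,"scene","s12",(320,130,400,210),8)
```

```text
t 13.18 pos [0.5813 0.0544 0.3142] yaw x 13.56 tool mm [-0.9  0.1  1.3] shares [-0.03  0.    0.04] F tool [-2.7 -1.5 -8.4] gap 0.129
```

View pics/s12.png

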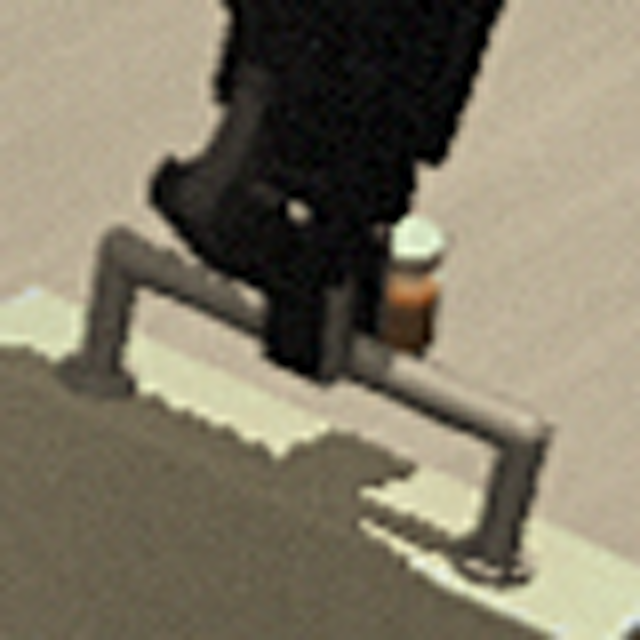

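Emit:
servo_tool(moves=[[0, -0.37, 0.07, 0], [0, -0.36, 0.09, 0], [0, -0.36, 0.11, 0], [0, -0.35, 0.13, 0], [0, -0.34, 0.14, 0], [0, 0, 0, 0]])

```text
clock: 13.98
ee_pos: [0.5684, 0.1071, 0.2967]
tcp_rot: [0.993, 0.119, -0.0, -0.0]
force: [-1.1, 0.1, 2.0]
finger_gap: 0.122
```

Run:
```python
from h import *
from bench import r
p=np.load("p2.npy")
delta(r,hw(p,hoodpt(.12,1.038)))
snap(r,"scene","s13",(310,110,430,210),6)
```

```text
t 13.97 pos [0.5684 0.1071 0.2967] yaw x 13.62 tool mm [-0.7  0.8  0.2] shares [-0.02  0.03  0.01] F tool [-1.  -0.4 -2. ] gap 0.122
```

View pics/s13.png

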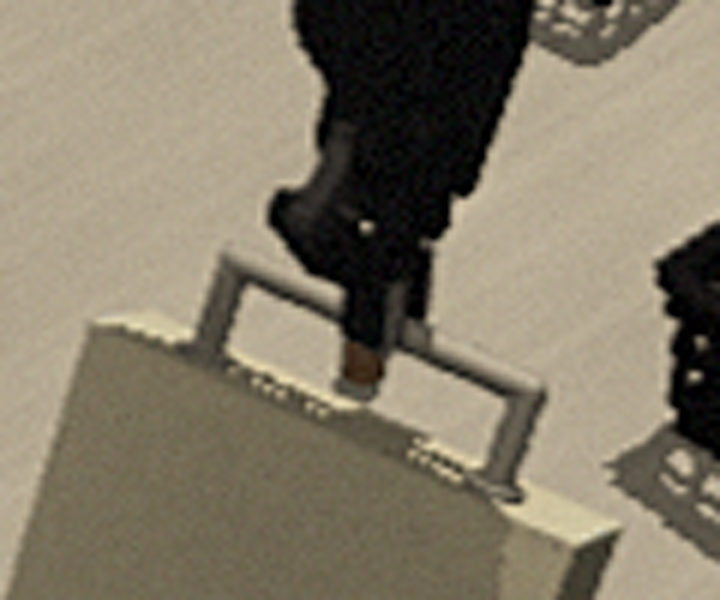

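Emit:
servo_tool(moves=[[0, -0.34, 0.16, 0], [0, -0.33, 0.18, 0], [0, -0.32, 0.19, 0], [0, -0.31, 0.21, 0], [0, -0.3, 0.22, 0], [0, -0.29, 0.24, 0], [0, 0, 0, 0]])

```text
clock: 14.9
ee_pos: [0.555, 0.162, 0.2605]
tcp_rot: [0.993, 0.118, -0.001, -0.0]
force: [-2.2, 0.9, -0.6]
finger_gap: 0.124
```

Run:
```python
from h import *
from bench import r
p=np.load("p2.npy")
delta(r,hw(p,hoodpt(.12,.742)))
snap(r,"scene","s14",(290,110,450,230),5)
snap(r,"top","t14",(220,130,400,280),4)
```

```text
t 14.9 pos [0.555  0.162  0.2605] yaw x 13.6 tool mm [-0.5  1.2  0. ] shares [-0.02  0.04  0.  ] F tool [-1.9 -1.4  0.6] gap 0.124
```

View pics/s14.png

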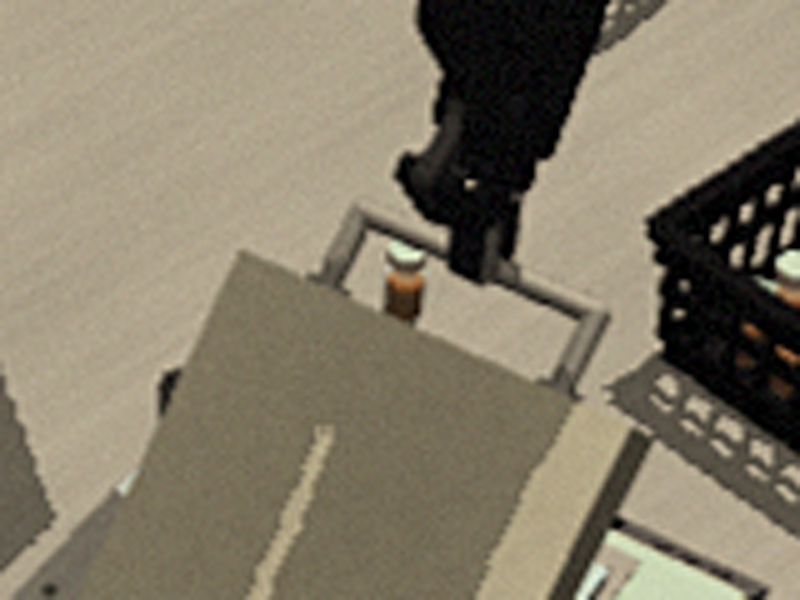

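View pics/t14.png

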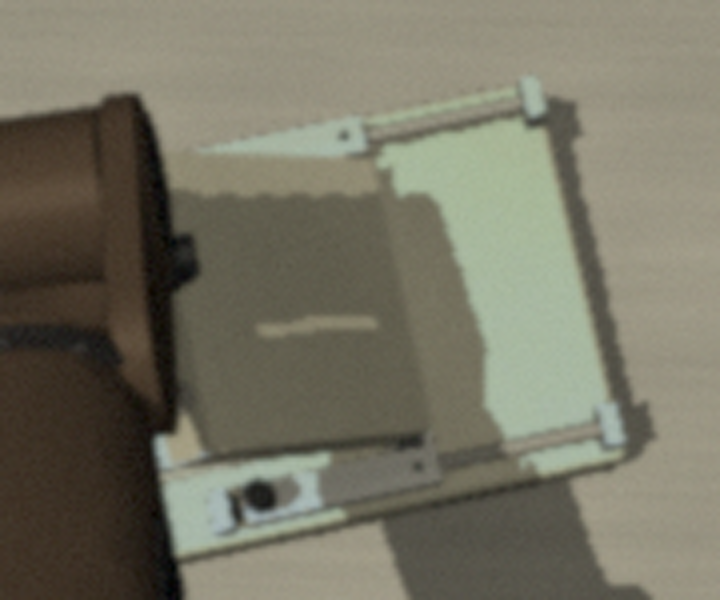

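Emit:
servo_tool(moves=[[0, -0.27, 0.25, 0], [0, -0.26, 0.27, 0], [0, -0.25, 0.28, 0], [0, -0.23, 0.29, 0], [0, -0.22, 0.3, 0], [0, -0.2, 0.31, 0], [0, 0, 0, 0]])

```text
clock: 15.88
ee_pos: [0.5451, 0.2035, 0.2093]
tcp_rot: [0.993, 0.118, -0.0, -0.0]
force: [-2.5, 3.1, 0.3]
finger_gap: 0.125
```

Run:
```python
from h import *
from bench import r
p=np.load("p2.npy")
delta(r,hw(p,hoodpt(.12,.445)))
```

```text
t 15.88 pos [0.5451 0.2035 0.2093] yaw x 13.59 tool mm [-0.6  0.4 -0.1] shares [-0.02  0.01 -0.  ] F tool [-1.7 -3.6 -0.3] gap 0.125
```

Emit:
servo_tool(moves=[[0, -0.22, 0.32, 0], [0, -0.2, 0.33, 0], [0, -0.18, 0.34, 0], [0, -0.14, 0.35, 0], [0, -0.12, 0.35, 0], [0, 0, 0, 0]])

```text
clock: 16.62
ee_pos: [0.5392, 0.2277, 0.1579]
tcp_rot: [0.993, 0.118, -0.001, 0.001]
force: [1.4, -7.6, -5.3]
finger_gap: 0.11
```

Run:
```python
from h import *
from bench import r
p=np.load("p2.npy")
delta(r,hw(p,hoodpt(.12,.198)))
snap(r,"scene","s15",(290,110,450,230),5)
snap(r,"top","t15",(220,130,400,280),4)
```

```text
t 16.62 pos [0.5392 0.2277 0.1579] yaw x 13.58 tool mm [-0.5  2.  -0.9] shares [-0.02  0.07 -0.03] F tool [-0.4  7.7  5.3] gap 0.11
```

View pics/s15.png

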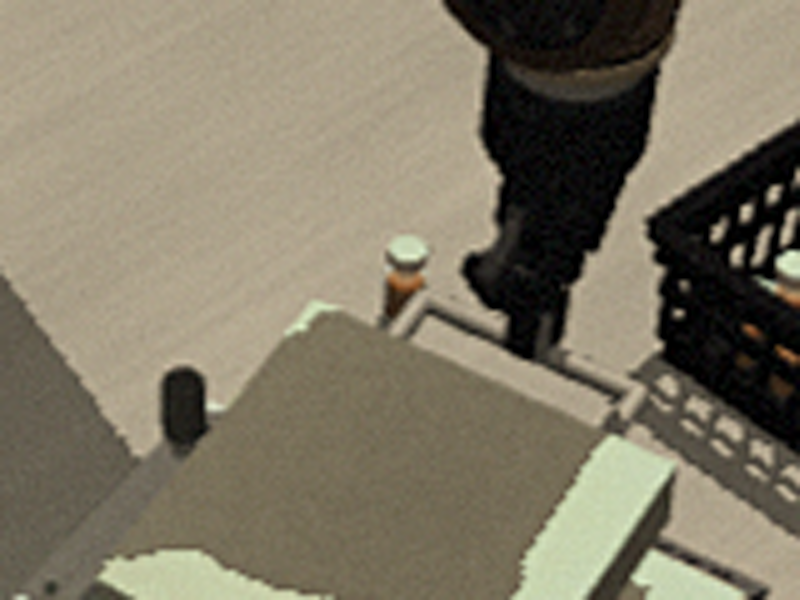

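View pics/t15.png

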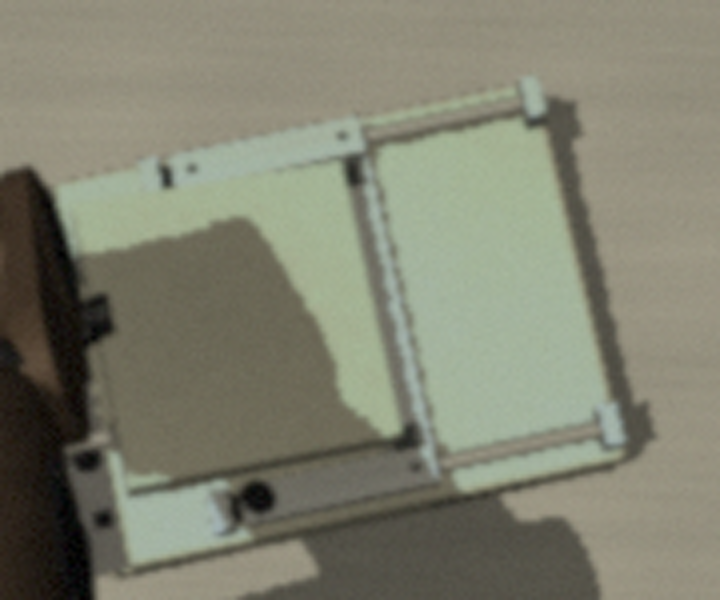

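Emit:
servo_tool(moves=[[0, -0.1, 0.36, 0], [0, -0.08, 0.36, 0], [0, -0.05, 0.25, 0], [0, -0.04, 0.2, 0], [0, 0, 0, 0]])

```text
clock: 17.35
ee_pos: [0.5375, 0.2348, 0.123]
tcp_rot: [0.993, 0.118, -0.001, 0.001]
force: [1.8, -12.0, -5.9]
finger_gap: 0.093
```

Run:
```python
from h import *
from bench import r
p=np.load("p2.npy")
delta(r,hw(p,hoodpt(.12,0)))
```

```text
t 17.35 pos [0.5375 0.2348 0.123 ] yaw x 13.56 tool mm [-0.5 -0.   8. ] shares [-0.02 -0.    0.27] F tool [-1.  12.1  5.9] gap 0.093
```

Emit:
servo_tool(moves=[[0, 0.02, 0.1, 0], [0, 0.02, 0.08, 0], [0, 0, 0.07, 0], [0, 0, 0.05, 0], [0, 0, 0, 0]])

```text
clock: 17.98
ee_pos: [0.5378, 0.2349, 0.1202]
tcp_rot: [0.993, 0.118, 0.002, -0.0]
force: [-18.3, -9.4, 56.0]
finger_gap: 0.096
```

Run:
```python
from h import *
from bench import r
p=np.load("p2.npy")
delta(r,hw(p,hoodpt(.12,0)))
snap(r,"scene","s16",(290,110,450,230),5)
```

```text
t 17.98 pos [0.5378 0.2349 0.1202] yaw x 13.57 tool mm [-0.9 -0.   5.2] shares [-0.03 -0.    0.17] F tool [-19.8   4.8 -56. ] gap 0.096
```

View pics/s16.png

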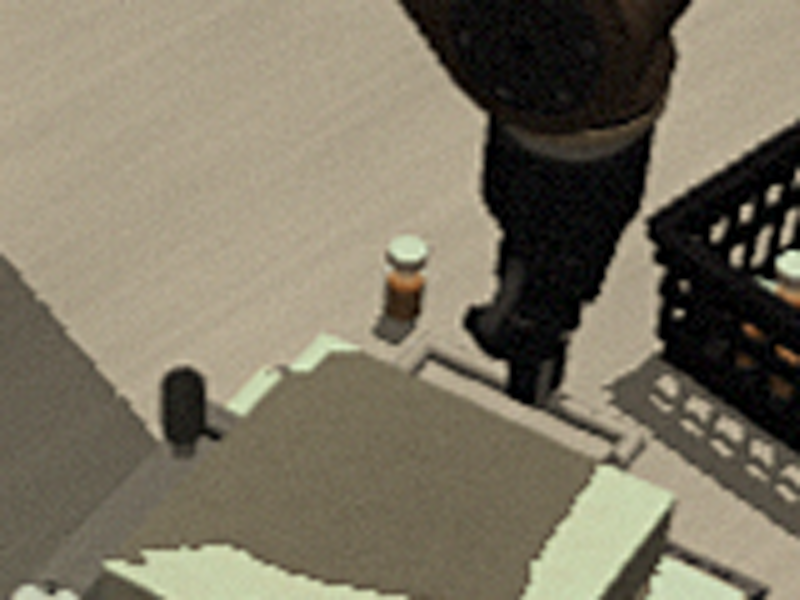

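Emit:
servo_tool(moves=[[0, 0, -0.08, 0], [0, 0, 0, 0]])

```text
clock: 18.27
ee_pos: [0.5377, 0.2348, 0.1206]
tcp_rot: [0.993, 0.118, 0.001, -0.0]
force: [-11.3, -8.5, 33.3]
finger_gap: 0.093
```

Run:
```python
from h import *
from bench import r
p=np.load("p2.npy")
delta(r,hw(p,hoodpt(.12,0)))
snap(r,"scene","s17",(340,160,440,235),8)
print((proj("scene",[hw(p,hoodpt(.12,t,y)) for t in(0,.05) for y in(-.06,.06)])-[340,160])*8+3.5)
e=r.get_obs()["ee_pos"]
print((proj("scene",[e-[0,0,z] for z in(0,.006,.025)])-[340,160])*8+3.5)
```

```text
t 18.27 pos [0.5377 0.2348 0.1206] yaw x 13.57 tool mm [-0.8 -0.   5.6] shares [-0.03 -0.    0.19] F tool [-12.9   5.6 -33.3] gap 0.093
[[287.11669061 153.16574744]
 [619.43585246 305.67291021]
 [287.06526779 130.42476158]
 [622.0128005  283.25498347]]
[[454.12524121 216.28638342]
 [452.17024475 229.84135143]
 [446.0756395  272.09829726]]
```

View pics/s17.png

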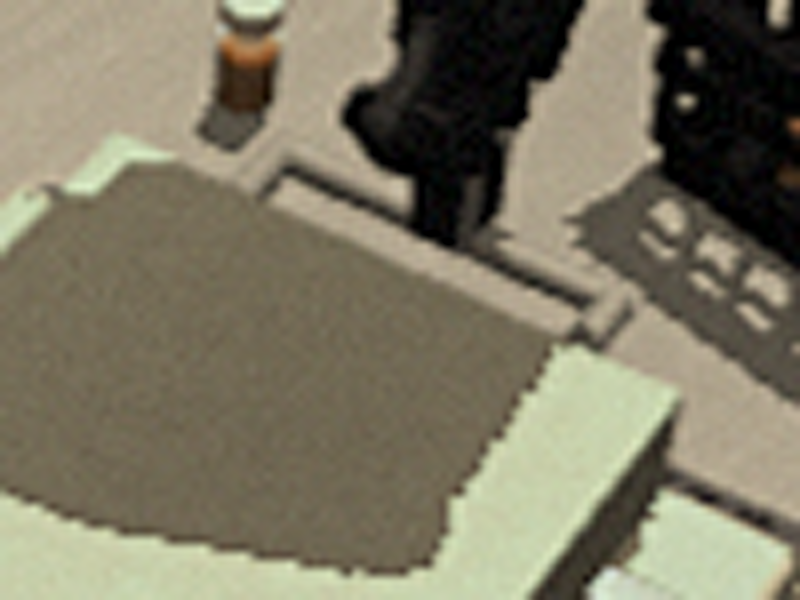

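Emit:
servo_tool(moves=[[0, 0, 0, 0], [0, 0, 0, 0], [0, 0, 0, 0], [0, 0, 0, 0]], fingers=-0.4)

```text
clock: 18.82
ee_pos: [0.5376, 0.2348, 0.1174]
tcp_rot: [0.993, 0.118, -0.0, 0.0]
force: [-0.8, -0.4, -0.2]
finger_gap: 0.303
```

Run:
```python
from h import *
from bench import r
p=np.load("p2.npy")
delta(r,hw(p,hoodpt(.12,0)))
snap(r,"scene","s18",(340,160,440,235),8)
snap(r,"top","t18",(220,130,400,280),4)
```

```text
t 18.82 pos [0.5376 0.2348 0.1174] yaw x 13.56 tool mm [-0.7 -0.   2.4] shares [-0.02 -0.    0.08] F tool [-0.9  0.2  0.2] gap 0.303
```

View pics/s18.png

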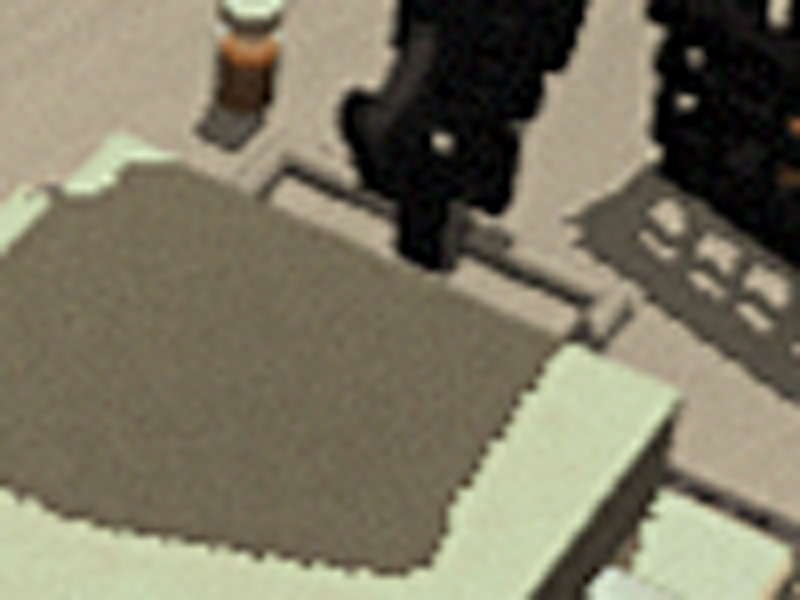

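View pics/t18.png

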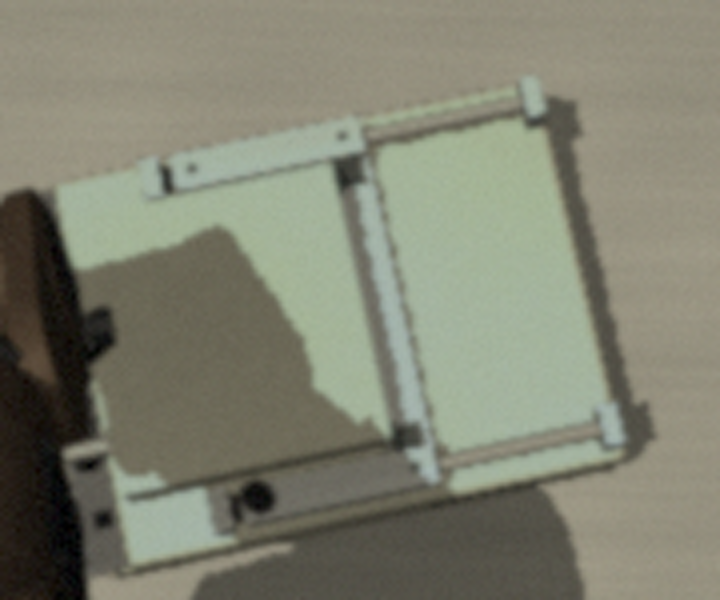

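Emit:
servo_tool(moves=[[0, 0, 0.12, 0], [0, 0, 0, 0], [0, 0, 0, 0], [0, 0, 0, 0], [0, 0, 0, 0]], fingers=-1, newtons=30)

```text
clock: 19.55
ee_pos: [0.5378, 0.2347, 0.1148]
tcp_rot: [0.993, 0.118, 0.0, -0.0]
force: [-1.2, -1.1, 9.3]
finger_gap: 0.123
```

Run:
```python
from h import *
from bench import r
p=np.load("p2.npy")
delta(r,hw(p,hoodpt(.12,0)))
th,d=arc(0,.8,16)
for t,x in zip(th,d):print(round(t,3),x.round(2))
```

```text
t 19.55 pos [0.5378 0.2347 0.1148] yaw x 13.57 tool mm [-0.9 -0.1 -0.2] shares [-0.03 -0.   -0.01] F tool [-1.4  0.8 -9.3] gap 0.123
0.05 [ 0.05 -0.37]
0.1 [ 0.07 -0.37]
0.15 [ 0.09 -0.37]
0.2 [ 0.11 -0.36]
0.25 [ 0.12 -0.36]
0.3 [ 0.14 -0.35]
0.35 [ 0.16 -0.34]
0.4 [ 0.18 -0.33]
0.45 [ 0.19 -0.32]
0.5 [ 0.21 -0.31]
0.55 [ 0.22 -0.3 ]
0.6 [ 0.24 -0.29]
0.65 [ 0.25 -0.28]
0.7 [ 0.27 -0.27]
0.75 [ 0.28 -0.25]
0.8 [ 0.29 -0.24]
```

Emit:
servo_tool(moves=[[0, 0.03, -0.25, 0], [0, 0.04, -0.25, 0], [0, 0.05, -0.25, 0], [0, 0.08, -0.36, 0], [0, 0, 0, 0]])

```text
clock: 20.18
ee_pos: [0.5392, 0.2288, 0.1483]
tcp_rot: [0.993, 0.118, 0.001, -0.0]
force: [1.6, 3.9, -3.8]
finger_gap: 0.121
```

Run:
```python
from h import *
from bench import r
p=np.load("p2.npy")
delta(r,hw(p,hoodpt(.12,.15)))
snap(r,"scene","s19",(300,150,460,270),5)
```

```text
t 20.18 pos [0.5392 0.2288 0.1483] yaw x 13.55 tool mm [-0.8 -0.  -0. ] shares [-0.03 -0.   -0.  ] F tool [ 2.4 -3.5  3.8] gap 0.121
```

View pics/s19.png

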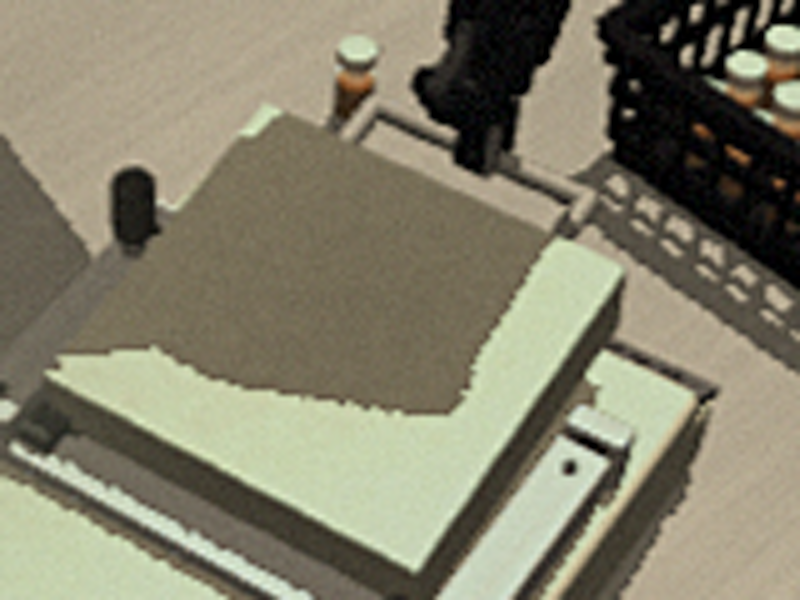

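Emit:
servo_tool(moves=[[0, 0.07, -0.36, 0], [0, 0.12, -0.36, 0], [0, 0.14, -0.35, 0], [0, 0.16, -0.34, 0], [0, 0, 0, 0]])

```text
clock: 20.85
ee_pos: [0.5427, 0.2141, 0.1905]
tcp_rot: [0.993, 0.118, 0.0, 0.0]
force: [4.3, -0.9, -4.5]
finger_gap: 0.117
```

Run:
```python
from h import *
from bench import r
p=np.load("p2.npy")
delta(r,hw(p,hoodpt(.12,.35)))
```

```text
t 20.85 pos [0.5427 0.2141 0.1905] yaw x 13.53 tool mm [-0.8  0.9 -0.2] shares [-0.03  0.03 -0.01] F tool [3.9 1.8 4.5] gap 0.117
```

Emit:
servo_tool(moves=[[0, 0.18, -0.33, 0], [0, 0.19, -0.32, 0], [0, 0.21, -0.31, 0], [0, 0.22, -0.3, 0], [0, 0, 0, 0]])

```text
clock: 21.48
ee_pos: [0.5482, 0.1917, 0.2281]
tcp_rot: [0.993, 0.118, 0.001, -0.001]
force: [3.4, 5.1, -1.3]
finger_gap: 0.123
```

Run:
```python
from h import *
from bench import r
p=np.load("p2.npy")
delta(r,hw(p,hoodpt(.12,.55)))
snap(r,"scene","s20",(280,110,440,230),5)
```

```text
t 21.48 pos [0.5482 0.1917 0.2281] yaw x 13.54 tool mm [-0.9  1.9 -0.8] shares [-0.03  0.06 -0.03] F tool [ 4.5 -4.2  1.3] gap 0.123
```

View pics/s20.png

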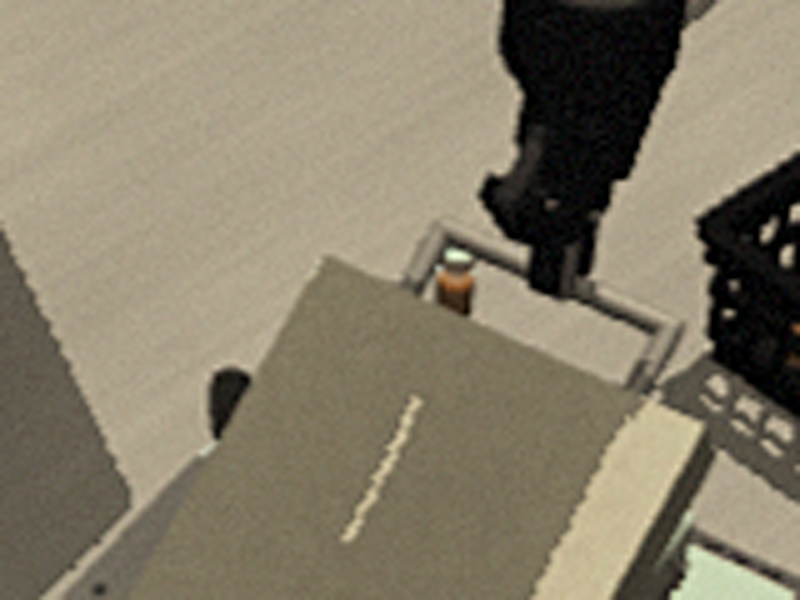

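Emit:
servo_tool(moves=[[0, 0.21, -0.29, 0], [0, 0.24, -0.28, 0], [0, 0.26, -0.27, 0], [0, 0.27, -0.25, 0], [0, 0.18, -0.17, 0], [0, 0, 0, 0], [0, 0, 0, 0]])

```text
clock: 22.4
ee_pos: [0.5564, 0.1582, 0.2652]
tcp_rot: [0.993, 0.118, 0.0, -0.0]
force: [4.5, 4.7, 0.9]
finger_gap: 0.116
```

Run:
```python
from h import *
from bench import r
p=np.load("p2.npy")
delta(r,hw(p,hoodpt(.12,.785)))
snap(r,"scene","s21",(280,110,440,230),5)
snap(r,"top","t21",(220,130,400,280),4)
```

```text
t 22.4 pos [0.5564 0.1582 0.2652] yaw x 13.56 tool mm [-1.   4.6 -1.5] shares [-0.03  0.15 -0.05] F tool [ 5.5 -3.5 -0.9] gap 0.116
```

View pics/s21.png

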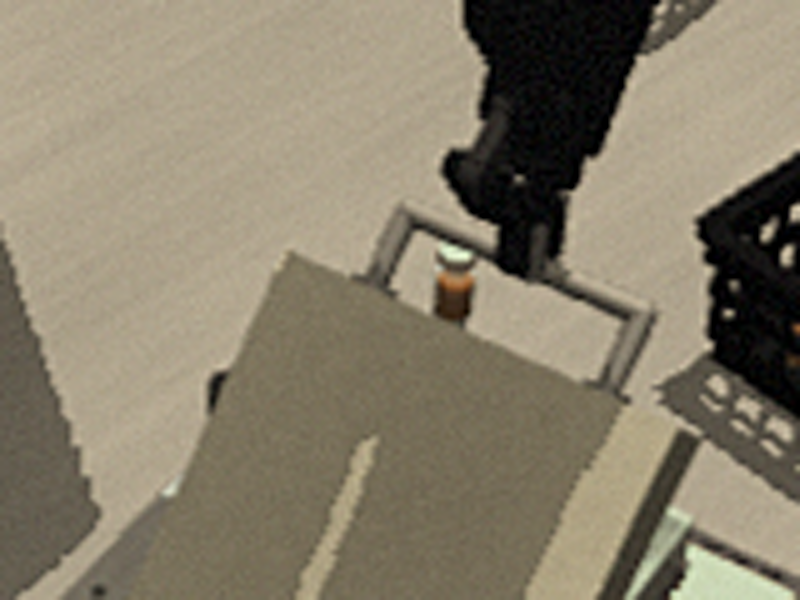

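View pics/t21.png

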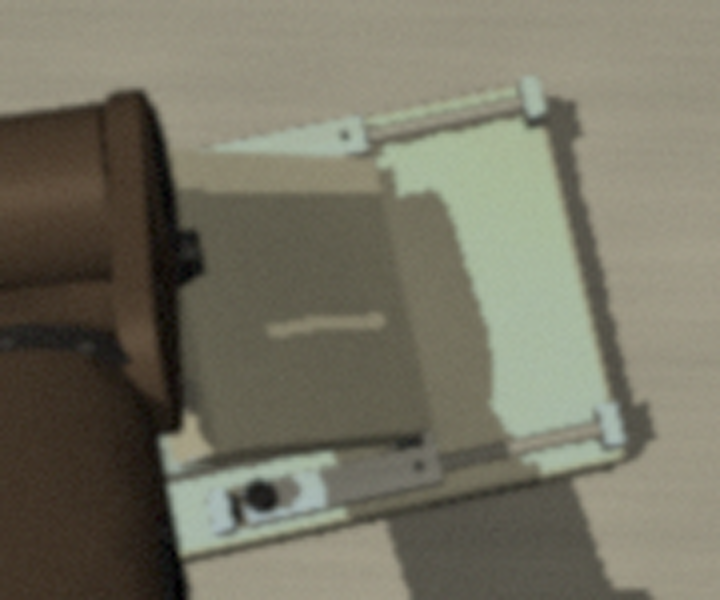

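Run:
```python
from h import *
from bench import r
p=np.load("p2.npy")
snap(r,"scene","s22",(380,170,460,240),9)
c=[(hw(p,(.035-a,y,.09+b))) for a,y,b in((.174,.091,-.02+.02),(.174,.091,.03),(.174,-.091,.03),(.0,.091,.03))]
print((proj("scene",c)-[380,170])*9+4)
snap(r,"scene","s23")
```

```text
[[ 336.58171393  476.82147827]
 [ 351.90121047  402.71607377]
 [-224.45644459  130.1031665 ]
 [  14.38746176  837.72091911]]
```

View pics/s22.png

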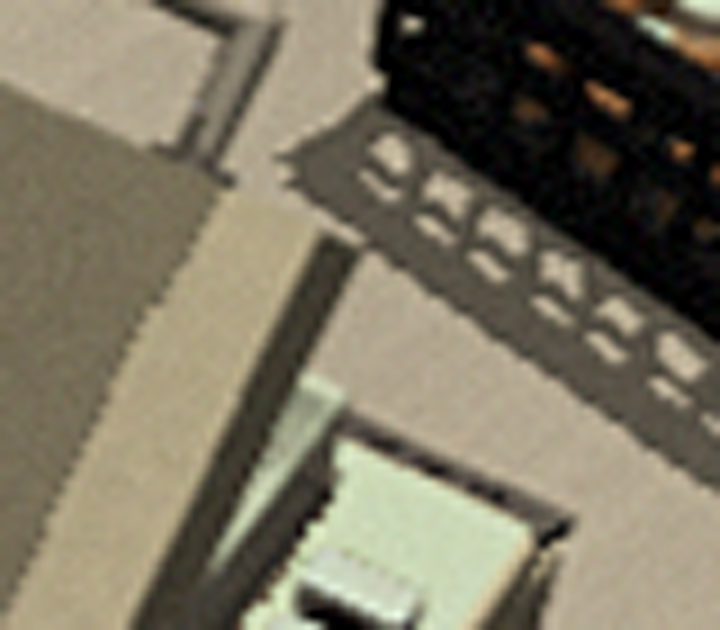

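View pics/s23.png

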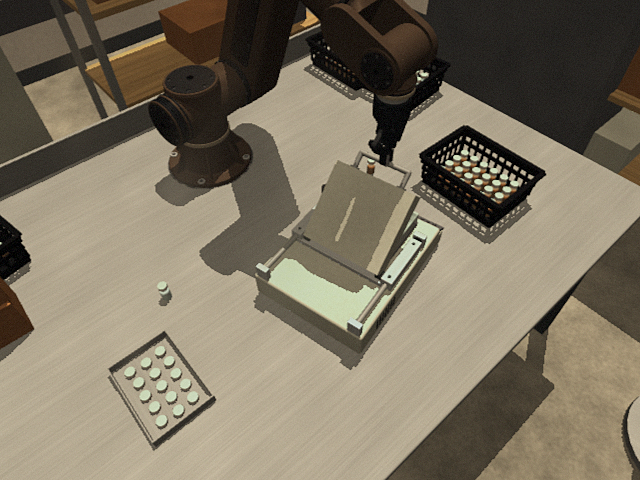

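Emit:
servo_tool(moves=[[0, -0.03, -0.03, 0], [0, -0.03, -0.03, 0], [0, 0, 0, 0]])

```text
clock: 22.98
ee_pos: [0.5561, 0.1591, 0.2659]
tcp_rot: [0.993, 0.118, -0.0, 0.0]
force: [8.6, -0.4, -6.2]
finger_gap: 0.113
```

Run:
```python
from h import *
from bench import r
p=np.load("p2.npy")
delta(r,hw(p,hoodpt(.12,.785)))
```

```text
t 22.98 pos [0.5561 0.1591 0.2659] yaw x 13.57 tool mm [-0.9  5.5 -0.8] shares [-0.03  0.18 -0.03] F tool [8.3 2.4 6.2] gap 0.113
```

Emit:
servo_tool(moves=[[0, -0.04, 0, 0], [0, -0.03, 0, 0], [0, 0, 0, 0]])

```text
clock: 23.35
ee_pos: [0.5558, 0.1604, 0.2652]
tcp_rot: [0.993, 0.118, -0.0, 0.001]
force: [10.5, -5.7, -13.3]
finger_gap: 0.116
```

Run:
```python
from h import *
from bench import r
p=np.load("p2.npy")
delta(r,hw(p,hoodpt(.12,.785)))
```

```text
t 23.35 pos [0.5558 0.1604 0.2652] yaw x 13.57 tool mm [-0.9  6.9 -1.5] shares [-0.03  0.23 -0.05] F tool [ 8.9  8.  13.3] gap 0.116
```

Emit:
servo_tool(moves=[[0, 0.06, -0.05, 0], [0, 0.06, -0.05, 0], [0, 0.06, -0.04, 0], [0, 0, 0, 0], [0, 0, 0, 0]])

```text
clock: 23.98
ee_pos: [0.5569, 0.1554, 0.2698]
tcp_rot: [0.993, 0.118, -0.0, 0.001]
force: [9.3, -3.3, -9.8]
finger_gap: 0.113
```

Run:
```python
from h import *
from bench import r
p=np.load("p2.npy")
delta(r,hw(p,hoodpt(.12,.785)))
snap(r,"scene","s24",(280,110,440,230),5)
snap(r,"top","t24",(220,130,400,280),4)
print((proj("scene",[hw(p,hoodpt(.12,t,y)) for t in(.74,.785) for y in(-.06,.06)])-[280,110])*5+2)
```

```text
t 23.98 pos [0.5569 0.1554 0.2698] yaw x 13.55 tool mm [-0.9  1.8  3.1] shares [-0.03  0.06  0.1 ] F tool [8.3 5.4 9.8] gap 0.113
[[414.37742602 208.68186261]
 [649.1144812  311.68206916]
 [405.77836387 206.93985245]
 [642.18419193 310.76270318]]
```

View pics/s24.png

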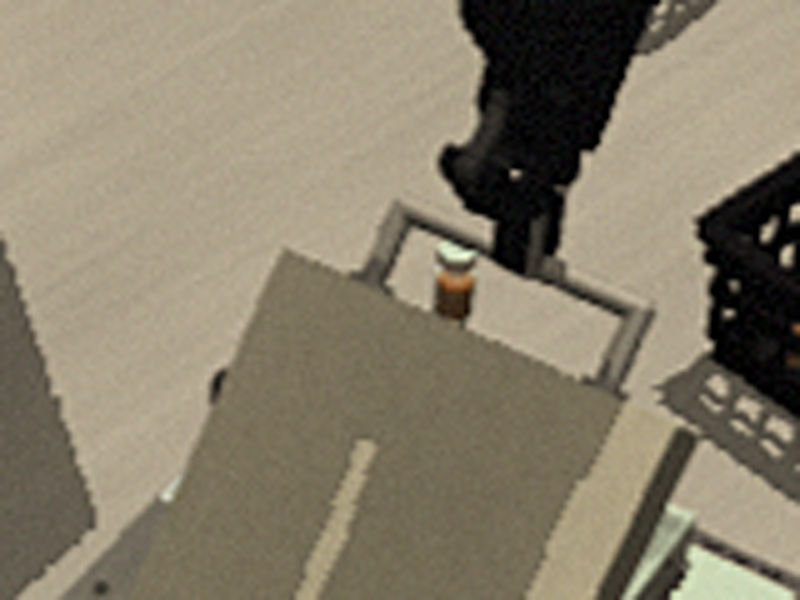

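View pics/t24.png

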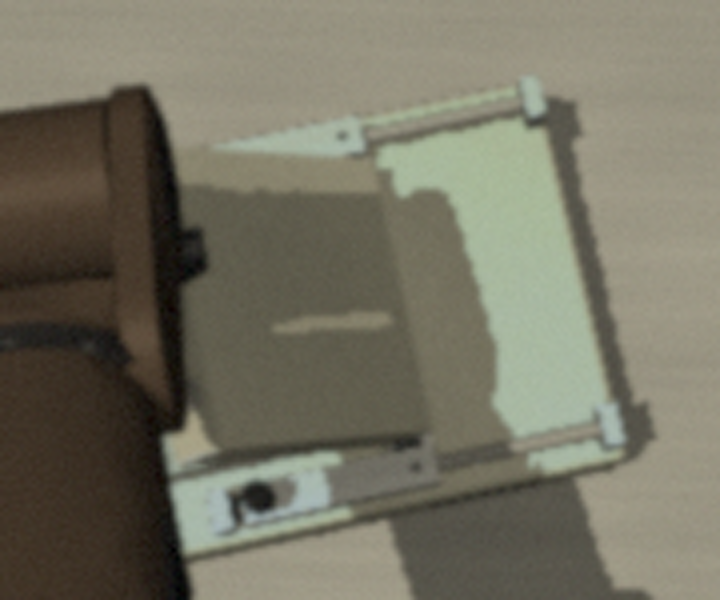

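Emit:
servo_tool(moves=[[0, 0, 0, 0], [0, 0, 0, 0], [0, 0, 0, 0], [0, 0, 0, 0], [0, 0, 0, 0], [0, 0, 0, 0], [0, 0, 0, 0], [0, 0, 0, 0]])

```text
clock: 25.08
ee_pos: [0.5569, 0.1554, 0.2698]
tcp_rot: [0.993, 0.118, -0.0, 0.001]
force: [8.7, -3.9, -9.4]
finger_gap: 0.111
```

Pose, grip and force are steady, so I'm handing in.

Run:
```python
from bench import r
print(r.sign_off())
```

```text
the job is handed in; nothing more can be done
None
```

I closed the vial heater as asked, then raised the hood alone. I handed in at about 25 s with the arm still holding it about half open.

1. **Carriage:** I gripped the knob and slid the carriage forward with both lids up. The force jumped to about 36 N at the front stop.
2. **Lowering:** I guided the hood down by its bar to fully shut, and it carried the clear cover with it.
3. **Raising:** I raised the hood to about 0.77 rad (44°) and kept hold of it.

**Last checks**
- **Hold:** TCP, grip opening and force (about 13 N at the wrist) stayed steady over a 1 s hold.
- **Carriage:** The top picture shows it home, and it did not move under about 5–8 N of forward pull.
- **Cover:** The one corner visible beside the hood is within about 3 pixels of where a shut cover should be. The hood hides the rest.
- **Bystanders:** In a full picture during the final hold, the loose vials, basket and cap tray were where they began. I judged this by eye.

**What did not go cleanly**
- **Bar slip:** The bar slipped towards the fingertips twice, near 1.29 rad on the way down and again just before shut. Each time I loosened the fingers slightly around it and gripped deeper. The hood did not visibly move.
- **Force at closing:** At full closure the tool briefly pressed down with about 56 N at the wrist, which I relieved at once. This went through the finger pads onto the bar, so I don't think it counts against the 40 N limit on the arm and gripper body. I could not confirm that.
- **Hood angle:** It comes from a fit to the pictures and the TCP, so it is good to about 0.03 rad. The bar appears to sit a few millimetres nearer the tips than when I last gripped it.

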